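# Stir the olives, then snap the lid onto the jar

## Task

Take the wooden stick out of its stand and stir the olives in the clear jar with it for at least three full turns, sweeping out towards the jar's wall so that every olive gets moved, then stand the stick back in its stand and let go of it. Then set the white lid by its knob on the jar's mouth and press it straight down until it clicks over the catches, and keep on pressing past the click until it is fully home on its seal; finish while still holding it pressed down firmly (at least about 1 kg of push), without letting go. Keep all olives in the jar and leave the other things on the counter where they are.

Things in the scene. Friction and masses are not known exactly. Their poses are not given: they have to be found in the camera images.
- jar: clear plastic jar fixed to the counter by a flat steel base 120 mm across, 8 mm thick; jar 100 mm across outside, 92 mm inside up to z = 72 mm, above that a neck 88 mm outside, 78 mm inside; rim 100 mm above the counter. Origin under its centre on the counter, z up. The lid fits it at any turn
- jar_mouth (a point): centre of the jar's rim, 100 mm above the counter. Four rounded steel catches stand out 4 mm from the neck, 5.5 mm below the rim, and spring inwards; a black rubber seal ring stands 2.5 mm above the rim and yields 2.5 mm (about 10 N) before the lid sits hard on the rim
- jar_floor (a point): centre of the jar's inner floor, 13 mm above the counter
- olive0: green olive, a loose ball 24 mm across lying on the jar's floor with six others; origin at its centre
- olive1: green olive, a loose ball 24 mm across lying on the jar's floor with six others; origin at its centre
- olive2: green olive, a loose ball 24 mm across lying on the jar's floor with six others; origin at its centre
- olive3: green olive, a loose ball 24 mm across lying on the jar's floor with six others; origin at its centre
- olive4: green olive, a loose ball 24 mm across lying on the jar's floor with six others; origin at its centre
- olive5: green olive, a loose ball 24 mm across lying on the jar's floor with six others; origin at its centre
- olive6: green olive, a loose ball 24 mm across lying on the jar's floor with six others; origin at its centre
- stick: wooden stirring stick, 200 mm long, standing upright in its stand (it may lean up to 5 degrees): round shaft 12 mm across with a rounded tip, and a round handle 20 mm across over its top 60 mm (140 to 200 mm from the tip). Origin at the tip (lower end), z along the stick towards the handle. Mass about 40 g
- stand: wooden block 60 x 60 x 60 mm fixed to the counter, with one upright round hole in the middle of its top, 16 mm across, 54 mm deep, its mouth widened by a 5 mm chamfer. Origin under its centre
- stand_hole (a point): centre of the mouth of the stand's hole, 60 mm above the counter; the stick's tip rests 54 mm below it
- lid: white plastic snap lid lying right way up on the counter, 107 mm across: a rolled rim 18 mm deep under a flat plate whose top is 22 mm above the origin, and a knob on the plate. Origin under its centre at the rim's lower edge, z up. The opening is 91 mm across with a rounded edge, 1.5 mm clear of the neck all round. Mass about 0.12 kg
- lid_knob (a point): point on the lid's axis in its knob (round, 26 mm across, from 22 to 54 mm above the lid's origin), 45 mm above the lid's origin. On the jar, the lid's origin is about 96 mm above the counter when it first rests on the catches, 90 mm as it clicks over them (push peaks at 8 to 14 N, then drops), 84.5 mm when it meets the seal, 82 mm fully home (the seal lifts it again if not pressed)
- spice_jar: small closed amber glass spice jar, 48 mm across, 70 mm tall; origin under its centre. Leave alone
- tasting_bowl: empty white china tasting bowl, 90 mm across, 35 mm tall; origin under its centre. Leave alone
- scoop: steel spoon lying flat, 170 mm long along its x axis; origin under its middle. Leave alone
- tub: closed white plastic deli tub, 80 mm across, 46 mm tall; origin under its centre. Leave alone
- steel_cup: empty steel cup, 64 mm across, 65 mm tall; origin under its centre. Leave alone
Mind the look-alikes: they are no part of the job. Several things have the shape of the stick; the one meant has the colours described above.

How it is judged (in metres and radians):
On the way, in this order (a step that is already met when the one before it is completed fails the run):
1. the stick's tip is low in the jar, on one side (10 mm past the middle) (horizontal distance between stick and jar below 0.046 m and z of stick in the frame of jar below 0.045 m and x of stick in the frame of jar above 0.01 m), for 0.02 s.
2. the tip has swept to the opposite side (horizontal distance between stick and jar below 0.046 m and z of stick in the frame of jar below 0.045 m and x of stick in the frame of jar below -0.01 m), for 0.02 s.
3. back on the first side (all of step 1), for 0.02 s.
4. on the opposite side again (all of step 2), for 0.02 s.
5. back on the first side once more, and every olive is at least 6 mm from where it began (all of step 3 and distance of each of olive0, olive1, olive2, olive3, olive4, olive5, olive6 from where it was at the start of the episode above 0.006 m), for 0.02 s.
6. the stick stands in its stand again, let go, with all olives in the jar (horizontal distance between stick and stand_hole below 0.01 m and z of stick in the frame of stand below 0.025 m and angle between stick's own z axis and vertical below 0.15 rad and horizontal distance between each of olive0, olive1, olive2, olive3, olive4, olive5, olive6 and jar below 0.046 m and z of each of olive0, olive1, olive2, olive3, olive4, olive5, olive6 in the frame of jar below 0.075 m and contact force between the fingers and stick below 0.1 N), for 0.1 s.
7. the lid is clicked over the catches, pushed by the fingers (horizontal distance between lid and jar below 0.004 m and angle between the z axis of lid and the z axis of jar, either way round below 0.04 rad and angle between lid's own z axis and vertical below 0.1 rad and z of lid in the frame of jar below 0.088 m and contact force between the fingers and lid above 1 N), for 0.02 s.
At the end, for the whole second after the job is handed in: The lid is on the jar: within 4 mm of centre, level, within 1.2 mm of fully home, still pressed by the fingers with over 8 N on the jar all through the last second; the stick stands in its stand (within 0.15 rad of upright, tip 35 mm or more down the hole); all seven olives are in the jar (horizontal distance between lid and jar below 0.004 m and angle between the z axis of lid and the z axis of jar, either way round below 0.04 rad and angle between lid's own z axis and vertical below 0.1 rad and z of lid in the frame of jar below 0.0832 m and contact force between lid and jar above 8 N and contact force between the fingers and lid above 3 N and linear speed of lid below 0.02 m/s and horizontal distance between stick and stand_hole below 0.01 m and z of stick in the frame of stand below 0.025 m and angle between stick's own z axis and vertical below 0.15 rad and horizontal distance between each of olive0, olive1, olive2, olive3, olive4, olive5, olive6 and jar below 0.046 m and z of each of olive0, olive1, olive2, olive3, olive4, olive5, olive6 in the frame of jar below 0.075 m); the arm keeps its last pose, push and grip.
It fails at once if the spice jar is moved more than 30 mm (distance of spice_jar from where it was at the start of the episode above 0.03 m).
It fails at once if the tasting bowl is moved more than 30 mm (distance of tasting_bowl from where it was at the start of the episode above 0.03 m).
It fails at once if the scoop is moved more than 30 mm (distance of scoop from where it was at the start of the episode above 0.03 m).
It fails at once if the tub is moved more than 30 mm (distance of tub from where it was at the start of the episode above 0.03 m).
It fails at once if the steel cup is moved more than 30 mm (distance of steel_cup from where it was at the start of the episode above 0.03 m).
It also fails if it takes over 72 s, if anything falls off the work surface, if the arm or the gripper's body presses on something with over 40 N, if the wrist force passes 120 N, or if a joint passes its speed limit or range.

## Robot

A 6-joint arm with a two-finger parallel gripper is mounted at the origin on the work surface. World frame = base frame: x ahead of the robot, y to its left, z up, the work surface at z = 0. Lengths are in mm, angles in rad, forces in N, time in s.
With the tool pointing down it reaches from about 275 to 850 mm from the base axis. Payload 5.2 kg.
Tool frame: the origin (TCP) lies at the centre of the arm's flange, where the gripper is bolted on; the fingertips stand manip.tcp_to_tips ahead of it and the grasp point (between the pads) lies 155 mm ahead of it (manip.tcp_to_tips is the distance from the TCP to the fingertips, in mm); z points along the fingers, y is the line along which they close (so a half turn about z gives the same grasp; the last joint's range is limited). The gripper opens to 85 mm and grips with 20 to 120 N. Pads are 22 mm wide; open, the fingers measure 114 mm over their backs; the gripper's body (76 mm by 85 mm) begins 54 mm behind the grasp point. The pads swing forward as they close: fully open they stand 13 mm farther back than shut.
Start: joints at [1.118, 0.259, 1.535, -0, 1.348, -0.203], TCP at [135.943, 532.941, 404.71] pointing down, gripper open.
Joint ranges: [-3.14, 3.14], [-0.91, 2.08], [0.19, 2.58], [-1.22, 4.36], [0.22, 2.71], [-3.12, 3.12]. Speed limits (rad/s): [2.57, 2.57, 3.14, 3.14, 3.14, 3.14].

## Interface

Orientations are given as a rotation vector (axis times angle).
In Python, from cell import manip gives the robot as it stands. The module is installed in compiled form; this text tells all that it offers.
- The arm moves only by the tool play_rows, never from a script. Its argument "increments" is a list of rows, each an object of numbers: "x", "y", "z": the shift along the tool's x, y, z in units of 40 mm (1.0 is 40 mm); "rx", "ry", "rz": the turn, a rotation vector about the tool's x, y, z in units of 5 degrees (1.0 is 5 degrees); "gripper": the closure, from 0 (fully open) to 1 (shut). A call has 1 to 5 rows; each row shifts and turns the commanded pose from where the row before left it, along the tool's axes as they then stand; what a row does not reach is not made up. A row lasts 1/12 s, in which the tool goes at most 41.7 mm and 7.16 degrees, less where a joint would pass 70% of its speed; a pose out of reach is approached as far as the arm can. A call is refused whole if a number of a shift passes 1 or a number of a turn 1, either way. A call with a gripper value outside its range is refused whole. The fingers move at their own pace and stop on an object; "newtons" is the grip in N (left out, the last holds). Time passes only in rows, so rows that do not move let the fingers close. It gives the time, the measured TCP pose, the force, the opening and the grip force at its end, in the units of the state.
- manip.read_state(): the state, without advancing time (a new reading comes with each control period).
- manip.grab_frame(name): name is "scene" or "side" or "wrist"; returns the picture (480x640x3 uint8, red, green, blue); there is no depth.
- manip.camera_info(name): a dict with "fov_y" (degrees; the focal length in pixels is half the picture's height over the tangent of half this angle, whatever the lens; pixels are square), "cx", "cy" (the principal point, pixels), "view" (4x4, takes a point from world to camera coordinates). Camera axes: x right, y down, z forward; pixel columns grow to the right and rows downward; lengths in mm; the calibration is good to about 2 mm. A picture is of the moment at which its call begins: read the wrist's pose just before it. camera_info takes no time and is no camera call; for the wrist camera it gives the pose at the moment of the call.
- manip.close_job(): hands the job in; it is judged then, once.
The state is a dict: "time_s": time; "joint_pos": joint angles; "qvel": joint speeds; "tau": joint torques, N m; "position": TCP position; "orientation": TCP orientation; "wrist_force": force on the tool from outside, world axes, zero at the start; "wrist_torque": the same for the moment, N m; "opening": finger opening in mm; "grip_force": force on a finger pad.
Only numpy, scipy, OpenCV 4.12 (cv2) and the standard library are available. Lean on these libraries where they do the work, as an engineer would, in place of code of your own. Each camera call takes 0.05 s, during which the arm holds its last target. There are 200 camera calls.

## Working session

There is one attempt and no reset: what is moved stays moved. The work goes in short steps, Python scripts to look and compute and a tool call to move; the robot and the scene stay as the last step left them, time stands still between calls to the robot, and variables do not carry over. Pictures are saved under pics/ and viewed, at most 10 in all, crops included, and the job is handed in when it is done.

Besides the shell and the picture viewer there is one more tool, called after ">>>" as name(argument=value, ...), one argument or row to a line, values as JSON. play_rows: Moves the arm, as the interface text tells. Its arguments: {"type":"object","properties":{"increments":{"type":"array","items":{"type":"object","properties":{"x":{"type":"number"},"y":{"type":"number"},"z":{"type":"number"},"rx":{"type":"number"},"ry":{"type":"number"},"rz":{"type":"number"},"gripper":{"type":"number"}}}},"newtons":{"type":"number"}},"required":["increments"]}

```bash
mkdir -p pics; ls; python3 - <<'E'
from cell import manip
import cv2,numpy as np
s=manip.read_state(); print(s); print(manip.tcp_to_tips)
ims=[]
for n in("scene","side","wrist"):
    c=manip.camera_info(n); print(n,c['fov_y'],c['cx'],c['cy'],np.round(c['view'],3).tolist())
    im=manip.grab_frame(n)[:,:,::-1]; cv2.imwrite(f'pics/{n}0.png',im)
E
```

```text
pics
{'time_s': 0.0, 'joint_pos': array([ 1.11818954e+00,  2.59354869e-01,  1.53611896e+00, -4.55901843e-06,
        1.34801389e+00, -2.02757637e-01]), 'qvel': array([ 0.00218329, -0.0008476 , -0.00012419, -0.00019198, -0.0010655 ,
        0.00064252]), 'tau': array([-2.16414650e-03, -4.46026826e+01, -2.90568709e+01, -5.54423550e-04,
        1.17307363e-02, -7.96625272e-07]), 'position': array([135.8455319 , 532.72452245, 403.85361547]), 'orientation': array([-3.91364909e-01, -3.11650838e+00,  2.82006431e-03]), 'wrist_force': array([ 0.10404153, -0.14079041,  0.38225152]), 'wrist_torque': array([ 0.02050881,  0.0127933 , -0.04839235]), 'grip_force': 0.0, 'opening': 85.27841892114394}
173.4
scene 45.26713117493212 321.04431990303567 239.0754426182182 [[-0.309, 0.951, -0.017, 180.218], [0.709, 0.219, -0.67, -324.987], [-0.634, -0.219, -0.742, 1455.989], [0.0, 0.0, 0.0, 1.0]]
side 56.06909077461942 316.97111058291074 236.10663162970948 [[-0.858, -0.514, -0.004, 465.572], [-0.384, 0.646, -0.659, 264.336], [0.341, -0.564, -0.752, 903.18], [0.0, 0.0, 0.0, 1.0]]
wrist 59.763708048457154 316.360568942164 236.99663245108087 [[0.247, 0.969, -0.001, -549.759], [0.932, -0.237, 0.276, -35.732], [0.267, -0.069, -0.961, 377.077], [0.0, 0.0, 0.0, 1.0]]
```

View pics/scene0.png

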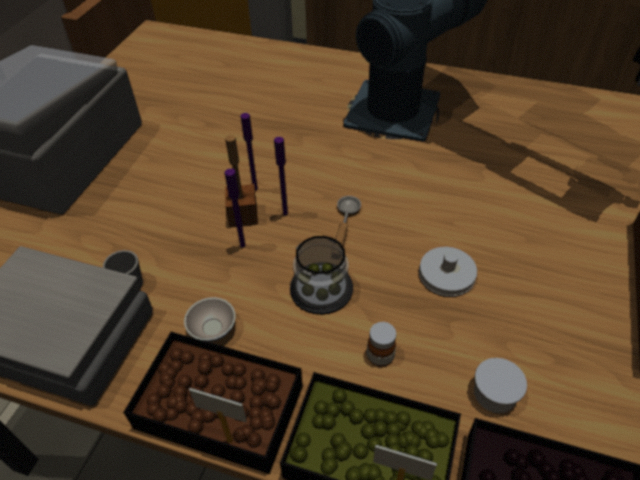

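View pics/side0.png

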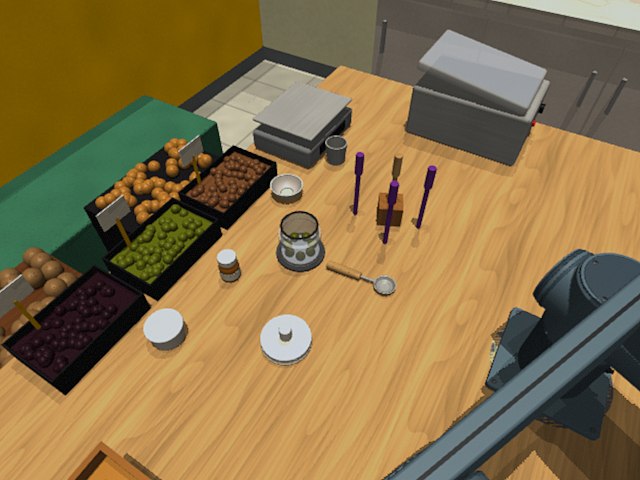

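Both views show the same layout. The jar is at scene (322,270) / side (300,240), and the lid with its knob at scene (449,265) / side (286,335). There are four stick-shaped things: three purple ones at scene (250,150), (282,175) and (235,205), and a tan one in the brown block at scene (232,160) / side (397,175). The tan one fits "wooden stick in its stand". I'll confirm that in one crop and triangulate.

```bash
cat > h.py <<'E'
from cell import manip
import cv2,numpy as np
def P(c):
    f=240/np.tan(np.radians(c['fov_y']/2)); K=np.array([[f,0,c['cx']],[0,f,c['cy']],[0,0,1]]); return K@np.array(c['view'])[:3]
def tri(c1,p1,c2,p2):
    X=cv2.triangulatePoints(P(c1),P(c2),np.float64(p1).reshape(2,1),np.float64(p2).reshape(2,1)); return (X[:3]/X[3]).ravel()
def proj(c,X):
    q=P(c)@np.append(X,1); return q[:2]/q[2]
E
python3 - <<'E'
import cv2,numpy as np
a=cv2.imread('pics/scene0.png')[100:260,200:360]; b=cv2.imread('pics/side0.png')[140:260,340:460]
s=lambda i,k:cv2.resize(i,None,fx=k,fy=k,interpolation=cv2.INTER_CUBIC)
a=s(a,2.5); b=s(b,400/120)
c=cv2.imread('pics/side0.png')[200:380,240:420]
o=np.hstack([cv2.convertScaleAbs(a,alpha=1.6),b]); cv2.imwrite('pics/crop1.png',o)
E
```

```text
(no output)
```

View pics/crop1.png

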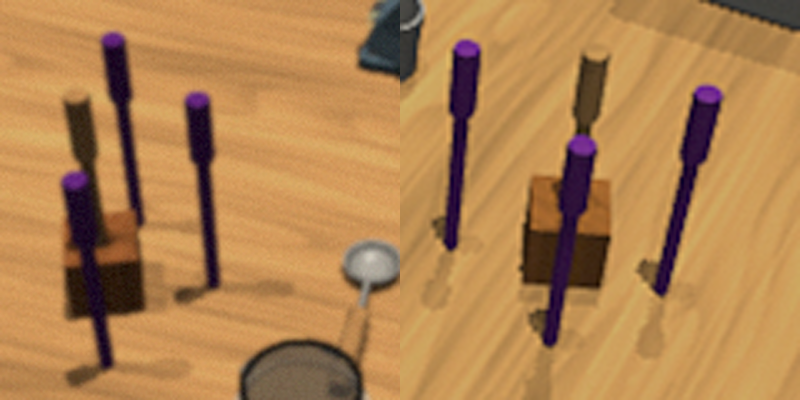

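View pics/wrist0.png

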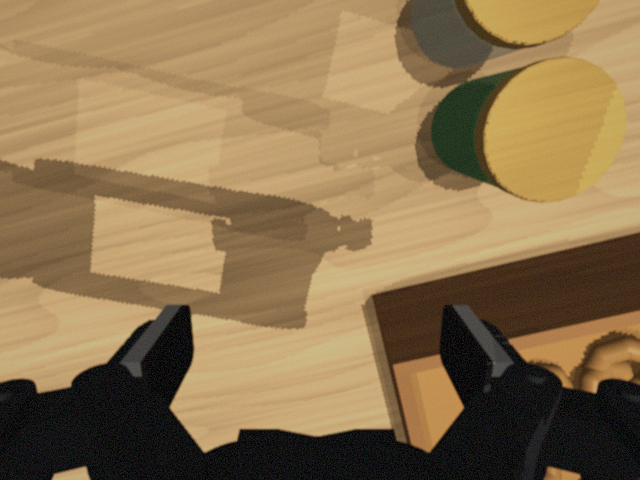

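The crop confirms it: the tan/brown stick is the only non-purple one. Its handle top is at scene (231,139) / side (398.5,157), and it stands in the wooden block. The three purple ones stand on the counter around it as obstacles. The wrist view shows nothing relevant yet.

```bash
python3 - <<'E'
from h import *
a=manip.camera_info('scene'); b=manip.camera_info('side')
for n,p,q in [('sticktop',(231.2,139.2),(398.5,156.8)),('standtop',(240.8,195.2),(390.7,201.5)),
 ('Atop',(245.2,116.4),(432.1,168.5)),('Btop',(278.8,140.4),(394.6,184.1)),('Ctop',(230.4,172.4),(359.8,154.7)),
 ('Afoot',(254.8,190),(418.3,227.9)),('Bfoot',(284.8,214.8),(384.7,243.2)),('Cfoot',(242.8,246.4),(355,214.1)),
 ('knobtop',(449.5,258),(286,329)),('lidplate',(448.5,271),(286,338)),('jarrim',(321,256),(299.5,227)),('jarbase',(321.5,289),(300.5,251)),
 ('spice',(382,333),(227.5,256)),('scoopbowl',(348,206),(384,285)),('scoopend',(338,258),(328,267)),('bowl',(211,314),(287,186)),('cup',(122,262),(336,145)),('tub',(500,380),(165,325))]:
    X=tri(a,p,b,q); print(n,X.round(1),'res',np.abs(proj(a,X)-p).max().round(1),'r',np.hypot(*X[:2]).round())
E
```

```text
sticktop [ 453.4 -213.6  201.2] res 0.0 r 501.0
standtop [ 454.  -212.7   59.4] res 0.1 r 501.0
Atop [ 374.  -220.1  196. ] res 0.1 r 434.0
Btop [ 424.6 -130.7  195.6] res 0.0 r 444.0
Ctop [ 534.7 -179.6  197.2] res 0.1 r 564.0
Afoot [ 372.5 -222.1   -1.8] res 0.0 r 434.0
Bfoot [ 424.6 -132.    -2.4] res 0.1 r 445.0
Cfoot [ 5.345e+02 -1.812e+02 -4.000e-01] res 0.0 r 564.0
knobtop [484.9 218.7  47.6] res 0.2 r 532.0
lidplate [486.2 221.7  12.6] res 0.4 r 534.0
jarrim [587.3   2.9  93. ] res 0.0 r 587.0
jarbase [590.    2.2   1.6] res 0.5 r 590.0
spice [692.7 140.7  66.4] res 0.3 r 707.0
scoopbowl [369.6  -9.1   7.5] res 0.1 r 370.0
scoopend [507.8   9.8   1.2] res 0.4 r 508.0
bowl [ 725.6 -153.2   35.7] res 0.9 r 742.0
cup [ 684.6 -347.4   60.7] res 1.0 r 768.0
tub [705.6 335.7  41.3] res 0.4 r 781.0
```

```bash
cat >> h.py <<'E'
from scipy.spatial.transform import Rotation as Ro
def tool():
    s=manip.read_state(); return s['position'],Ro.from_rotvec(s['orientation']).as_matrix(),s
def plan(*T):
    p,R,s=tool()
    for t in T:
        d=R.T@(np.array(t)-p); print('to',t,'units',(d/40).round(3),'mm',d.round(1)); p=np.array(t)
def cams(name): 
    V=np.array(manip.camera_info(name)['view']); return -V[:3,:3].T@V[:3,3]
E
python3 - <<'E'
from h import *
p,R,s=tool(); print(R.round(4).tolist())
V=np.array(manip.camera_info('wrist')['view']); c=cams('wrist'); 
print('cam in tool',R.T@(c-p),'fwd in tool',R.T@V[2,:3], 'xdir',R.T@V[0,:3])
plan((485,219,404),(590,3,404),(454,-213,404))
E
```

```text
[[-0.969, 0.2472, -0.0006], [0.2472, 0.969, -0.0012], [0.0003, -0.0013, -1.0]]
cam in tool [69.79457614  0.37718606 32.28827265] fwd in tool [-2.75979576e-01  5.74735586e-04  9.61163328e-01] xdir [ 4.61322354e-04  9.99999785e-01 -4.65498320e-04]
to (485, 219, 404) units [-1.0396e+01 -5.4440e+00  6.0000e-03] mm [-4.158e+02 -2.178e+02  3.000e-01]
to (590, 3, 404) units [-3.878 -4.583  0.005] mm [-155.1 -183.3    0.2]
to (454, -213, 404) units [ 1.96  -6.073  0.009] mm [  78.4 -242.9    0.3]
```

>>> play_rows(
  increments=[
    {"x": -0.8,"y": -0.42},
    {"x": -0.8,"y": -0.42},
    {"x": -0.8,"y": -0.42},
    {"x": -0.8,"y": -0.42},
    {"x": -0.8,"y": -0.42},
  ],
)

```text
invalid input
```

>>> play_rows(
  increments=[
    {"x": -0.8,"y": -0.42},
    {"x": -0.8,"y": -0.42},
    {"x": -0.8,"y": -0.42},
    {"x": -0.8,"y": -0.42},
    {"x": -0.8,"y": -0.42},
  ],
)

```text
invalid input
```

>>> play_rows(
  increments=[
    {"x": -0.8,"y": -0.42},
    {"x": -0.8,"y": -0.42},
    {"x": -0.8,"y": -0.42},
    {},
    {},
  ],
)

```text
invalid input
```

```bash
python3 - <<'E'
from h import *
import pickle
p,R,s=tool(); print(p,R.round(4).tolist(),s['joint_pos'],s['wrist_force'])
c=manip.camera_info('wrist'); im=manip.grab_frame('wrist')[:,:,::-1]; cv2.imwrite('pics/w_lid.png',im); pickle.dump(c,open('w_lid.pkl','wb'))
for X in [(485,219,54),(485,219,0),(590,3,100),(590,3,13)]: print(proj(c,X))
plan((590,3,404),(454,-213,404))
E
```

```text
[135.88920873 532.79647409 404.07453421] [[-0.969, 0.2472, -0.0006], [0.2472, 0.969, -0.0012], [0.0003, -0.0013, -1.0]] [ 1.11817345e+00  2.59186266e-01  1.53579487e+00  2.95250734e-07
  1.34798944e+00 -2.02822412e-01] [-0.59000248  0.07351202  0.44516313]
[109.17743602 597.19556019]
[131.10060223 546.4979925 ]
[-66.28840466 752.37151167]
[ -4.90772512 650.58492958]
to (590, 3, 404) units [-1.4275e+01 -1.0028e+01  1.2000e-02] mm [-5.710e+02 -4.011e+02  5.000e-01]
to (454, -213, 404) units [ 1.959 -6.073  0.007] mm [  78.4 -242.9    0.3]
```

>>> play_rows(
  increments=[
    {"x": -0.8,"y": -0.42,"z": 0,"rx": 0,"ry": 0,"rz": 0,"gripper": 0},
    {"x": -0.8,"y": -0.42,"z": 0,"rx": 0,"ry": 0,"rz": 0,"gripper": 0},
  ],
)

```text
time_s: 0.37
position: [189.0, 484.7, 404.3]
orientation: [-0.385, -3.118, 0.0]
wrist_force: [1.4, -0.5, 0.1]
opening: 85.2
grip_force: 0.0
```

>>> play_rows(
  increments=[
    {"x": -0.8,"y": -0.42,"z": 0,"rx": 0,"ry": 0,"rz": 0,"gripper": 0},
    {"x": -0.8,"y": -0.42,"z": 0,"rx": 0,"ry": 0,"rz": 0,"gripper": 0},
    {"x": -0.8,"y": -0.42,"z": 0,"rx": 0,"ry": 0,"rz": 0,"gripper": 0},
    {"x": -0.8,"y": -0.42,"z": 0,"rx": 0,"ry": 0,"rz": 0,"gripper": 0},
    {"x": -0.8,"y": -0.42,"z": 0,"rx": 0,"ry": 0,"rz": 0,"gripper": 0},
  ],
)

```text
time_s: 0.78
position: [324.8, 362.2, 404.7]
orientation: [-0.391, -3.117, -0.0]
wrist_force: [1.1, 0.9, 0.1]
opening: 85.1
grip_force: 0.0
```

>>> play_rows(
  increments=[
    {"x": -0.8,"y": -0.42,"z": 0,"rx": 0,"ry": 0,"rz": 0,"gripper": 0},
    {"x": -0.8,"y": -0.42,"z": 0,"rx": 0,"ry": 0,"rz": 0,"gripper": 0},
    {"x": -0.8,"y": -0.42,"z": 0,"rx": 0,"ry": 0,"rz": 0,"gripper": 0},
    {"x": -0.8,"y": -0.42,"z": 0,"rx": 0,"ry": 0,"rz": 0,"gripper": 0},
    {"x": -0.8,"y": -0.42,"z": 0,"rx": 0,"ry": 0,"rz": 0,"gripper": 0},
  ],
)

```text
time_s: 1.2
position: [459.2, 241.2, 404.7]
orientation: [-0.392, -3.117, -0.0]
wrist_force: [-0.1, 0.5, 0.9]
opening: 85.5
grip_force: 0.0
```

>>> play_rows(
  increments=[
    {"x": -0.8,"y": -0.42,"z": 0,"rx": 0,"ry": 0,"rz": 0,"gripper": 0},
    {"x": 0,"y": 0,"z": 0,"rx": 0,"ry": 0,"rz": 0,"gripper": 0},
    {"x": 0,"y": 0,"z": 0,"rx": 0,"ry": 0,"rz": 0,"gripper": 0},
  ],
)

```text
time_s: 1.45
position: [486.3, 217.0, 404.2]
orientation: [-0.397, -3.116, 0.0]
wrist_force: [-0.8, 0.9, 0.0]
opening: 85.2
grip_force: 0.0
```

```bash
python3 - <<'E'
from h import *
import pickle
p,R,s=tool(); print(p,R.round(4).tolist(),s['joint_pos'],s['wrist_force'])
c=manip.camera_info('wrist'); im=manip.grab_frame('wrist')[:,:,::-1]; cv2.imwrite('pics/w_lid.png',im); pickle.dump(c,open('w_lid.pkl','wb'))
for X in [(485,219,54),(485,219,0),(590,3,100),(590,3,13)]: print(proj(c,X))
plan((590,3,404),(454,-213,404))
E
```

```text
[486.25699168 217.01110959 404.1671724 ] [[-0.9681, 0.2507, -0.0009], [0.2507, 0.9681, -0.0001], [0.0009, -0.0004, -1.0]] [ 2.10134347e-01  2.27767921e-01  1.57707320e+00  4.84326864e-05
  1.33768778e+00 -1.10722406e+00] [-0.81669983  0.87981298  0.00243716]
[317.86989946 208.65983257]
[317.65440066 196.07938208]
[ 81.44907713 418.51855491]
[129.75787711 356.59511484]
to (590, 3, 404) units [-3.876e+00 -4.553e+00  1.000e-03] mm [-155.  -182.1    0. ]
to (454, -213, 404) units [ 1.948e+00 -6.077e+00  4.000e-03] mm [ 7.790e+01 -2.431e+02  2.000e-01]
```

>>> play_rows(
  increments=[
    {"x": -0.65,"y": -0.76,"z": 0,"rx": 0,"ry": 0,"rz": 0,"gripper": 0},
    {"x": -0.65,"y": -0.76,"z": 0,"rx": 0,"ry": 0,"rz": 0,"gripper": 0},
    {"x": -0.65,"y": -0.76,"z": 0,"rx": 0,"ry": 0,"rz": 0,"gripper": 0},
    {"x": -0.65,"y": -0.76,"z": 0,"rx": 0,"ry": 0,"rz": 0,"gripper": 0},
    {"x": -0.65,"y": -0.76,"z": 0,"rx": 0,"ry": 0,"rz": 0,"gripper": 0},
  ],
)

```text
time_s: 1.92
position: [573.1, 39.3, 404.9]
orientation: [-0.387, -3.117, -0.001]
wrist_force: [1.4, 1.6, -0.5]
opening: 85.6
grip_force: 0.0
```

>>> play_rows(
  increments=[
    {"x": -0.65,"y": -0.76,"z": 0,"rx": 0,"ry": 0,"rz": 0,"gripper": 0},
    {"x": 0,"y": 0,"z": 0,"rx": 0,"ry": 0,"rz": 0,"gripper": 0},
    {"x": 0,"y": 0,"z": 0,"rx": 0,"ry": 0,"rz": 0,"gripper": 0},
  ],
)

```text
time_s: 2.17
position: [591.2, 2.7, 404.2]
orientation: [-0.394, -3.116, -0.001]
wrist_force: [-0.1, -0.6, 0.3]
opening: 85.3
grip_force: 0.0
```

```bash
python3 - <<'E'
from h import *
import pickle
p,R,s=tool(); print(p,R.round(4).tolist(),s['joint_pos'],s['wrist_force'])
c=manip.camera_info('wrist'); im=manip.grab_frame('wrist')[:,:,::-1]; cv2.imwrite('pics/w_jar.png',im); pickle.dump(c,open('w_jar.pkl','wb'))
for X in [(590,3,100),(590,3,13)]: print(proj(c,X))
plan((454,-213,404))
a=cv2.imread('pics/w_lid.png')[60:360,160:480]
b=im[90:390,150:490]
cv2.imwrite('pics/c2.png',np.hstack([a,b]))
E
```

```text
[591.20833732   2.68995913 404.23887076] [[-0.9685, 0.2489, -0.001], [0.2489, 0.9685, 0.0006], [0.0011, 0.0003, -1.0]] [-1.84089837e-01  3.33196425e-01  1.43281148e+00  3.73573310e-04
  1.37663983e+00 -1.50339095e+00] [-0.14529601 -0.5645434   0.31701079]
[315.42240173 223.77554354]
[315.55977775 199.37012777]
to (454, -213, 404) units [ 1.969 -6.102  0.007] mm [  78.8 -244.1    0.3]
```

View pics/c2.png

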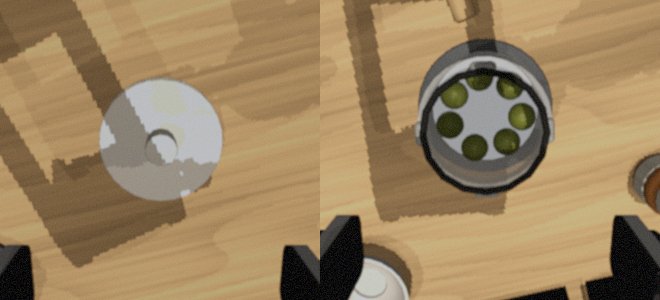

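The left half shows the lid, disc centre about (321,199) and knob about (321,209) in wrist pixels. The right half shows the jar rim, centre about (316,220), with seven olives in a ring around an empty middle at about (316,202). That leaves the middle free for the stick to enter.

```bash
python3 - <<'E'
from h import *
import pickle
def ray(c,p,z):
    M=P(c); A=M[:,:2]; q=np.array([p[0],p[1],1]); # solve s*q = M X
    L=np.column_stack([M[:,0],M[:,1],-q]); r=np.linalg.solve(L,-(M[:,2]*z+M[:,3])); return r[:2]
cj=pickle.load(open('w_jar.pkl','rb')); cl=pickle.load(open('w_lid.pkl','rb'))
im=cv2.imread('pics/w_jar.png'); g=im.max(2); m=((g<62)*255).astype(np.uint8)
roi=np.zeros_like(m); roi[140:300,235:400]=255; m&=roi
# ray scan from centre outward-in for outermost/innermost dark
c0=np.array([316,220.]); 
for it in range(3):
  out=[];inn=[]
  for a in np.arange(0,360,3):
    rr=np.arange(50,76,.5); pts=c0+np.outer(rr,[np.cos(np.radians(a)),np.sin(np.radians(a))])
    v=cv2.remap(g.astype(np.float32),pts[:,0].astype(np.float32)[None],pts[:,1].astype(np.float32)[None],1)[0]
    i=v.argmin()
    if v[i]<60: out.append(pts[i])
  e=cv2.fitEllipse(np.float32(out)); c0=np.array(e[0])
print('rim',e,len(out))
ctr=[ray(cj,x,101) for x in out]; e2=cv2.fitEllipse(np.float32(ctr)); print('world rim fit z101',e2)
# lid
im=cv2.imread('pics/w_lid.png'); g=cv2.cvtColor(im,cv2.COLOR_BGR2HSV)[:,:,1].astype(np.float32)
pts=[]
for a in np.arange(0,360,3):
    rr=np.arange(40,75,.5); q=np.array([321,199.])+np.outer(rr,[np.cos(np.radians(a)),np.sin(np.radians(a))])
    v=cv2.remap(cv2.GaussianBlur(g,(3,3),0),q[:,0].astype(np.float32)[None],q[:,1].astype(np.float32)[None],1)[0]
    i=np.diff(v).argmax(); pts.append(q[i])
pts=np.float32(pts); e=cv2.fitEllipseAMS(pts); print('lid',e)
W=np.float32([ray(cl,x,20) for x in pts]); print('lid world z20',cv2.fitEllipseAMS(W), 'median resid-based', )
print('knob z54',ray(cl,(321,209),54))
# olives
for p in [(481,78),(510,87),(522,116),(507,142),(475,147),(450,125),(455,95)]:
    print(ray(cj,(p[0]-320+150,p[1]+90),25).round(1))
E
```

```text
rim ((314.1759033203125, 221.42918395996094), (118.78984832763672, 121.3033676147461), 100.22868347167969) 120
world rim fit z101 ((589.5843505859375, 2.264679193496704), (80.97080993652344, 81.86600494384766), 92.32554626464844)
lid ((320.3519592285156, 199.05960083007812), (122.74971771240234, 123.31306457519531), 60.55619812011719)
lid world z20 ((486.62640380859375, 220.8923797607422), (105.33446502685547, 106.57049560546875), 251.871337890625) median resid-based
knob z54 [485.86988605 221.28692327]
[561.4   6.5]
[574.6  27.9]
[601.  32.]
[620.   14.4]
[617.4 -13.5]
[593.3 -29.1]
[569.7 -18.1]
```

>>> play_rows(
  increments=[
    {"x": 0.28,"y": -0.87,"z": 0,"rx": 0,"ry": 0,"rz": 0,"gripper": 0},
    {"x": 0.28,"y": -0.87,"z": 0,"rx": 0,"ry": 0,"rz": 0,"gripper": 0},
    {"x": 0.28,"y": -0.87,"z": 0,"rx": 0,"ry": 0,"rz": 0,"gripper": 0},
    {"x": 0.28,"y": -0.87,"z": 0,"rx": 0,"ry": 0,"rz": 0,"gripper": 0},
    {"x": 0.28,"y": -0.87,"z": 0,"rx": 0,"ry": 0,"rz": 0,"gripper": 0},
  ],
)

```text
time_s: 2.63
position: [492.5, -149.8, 405.0]
orientation: [0.385, 3.118, 0.001]
wrist_force: [0.3, 0.2, -0.2]
opening: 85.4
grip_force: 0.0
```

>>> play_rows(
  increments=[
    {"x": 0.28,"y": -0.87,"z": 0,"rx": 0,"ry": 0,"rz": 0,"gripper": 0},
    {"x": 0.28,"y": -0.87,"z": 0,"rx": 0,"ry": 0,"rz": 0,"gripper": 0},
    {"x": 0,"y": 0,"z": 0,"rx": 0,"ry": 0,"rz": 0,"gripper": 0},
    {"x": 0,"y": 0,"z": 0,"rx": 0,"ry": 0,"rz": 0,"gripper": 0},
  ],
)

```text
time_s: 2.97
position: [454.2, -212.7, 405.0]
orientation: [0.393, 3.117, 0.001]
wrist_force: [-0.2, -0.2, 0.5]
opening: 85.6
grip_force: 0.0
```

```bash
python3 - <<'E'
from h import *
import pickle
p,R,s=tool(); print(p,s['joint_pos'])
c=manip.camera_info('wrist'); im=manip.grab_frame('wrist')[:,:,::-1]; cv2.imwrite('pics/w_stick.png',im); pickle.dump(c,open('w_stick.pkl','wb'))
for X in [(453.5,-213,206),(453.5,-213,60),(453.5,-213,6)]: print(proj(c,X))
plan((453.5,-213,333))
E
```

```text
[ 454.18249101 -212.68642537  405.01115993] [-6.60938562e-01  1.70834179e-01  1.64697703e+00  6.01286064e-04
  1.32380885e+00 -1.98093429e+00]
[313.83617692 284.64258924]
[314.73995346 211.03987166]
[314.90129673 197.90022621]
to (453.5, -213, 333) units [ 0.025 -0.036  1.8  ] mm [ 1.  -1.4 72. ]
```

View pics/w_stick.png

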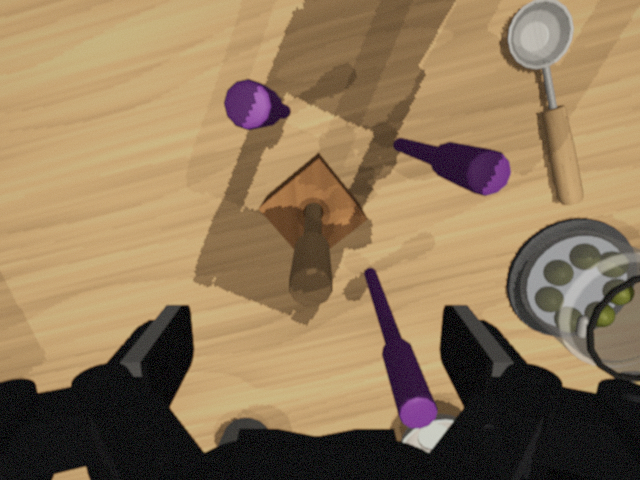

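The stick top is at (311,286), predicted (314,285), and the hole at (313,209), predicted (315,211). The measurement holds and the fingers clear the purple sticks.

>>> play_rows(
  increments=[
    {"x": 0.02,"y": -0.05,"z": 0.6,"rx": 0,"ry": 0,"rz": 0,"gripper": 0},
    {"x": 0,"y": 0,"z": 0.6,"rx": 0,"ry": 0,"rz": 0,"gripper": 0},
    {"x": 0,"y": 0,"z": 0.6,"rx": 0,"ry": 0,"rz": 0,"gripper": 0},
    {"x": 0,"y": 0,"z": 0,"rx": 0,"ry": 0,"rz": 0,"gripper": 0},
  ],
)

```text
time_s: 3.35
position: [453.1, -211.7, 328.6]
orientation: [-0.385, -3.111, -0.008]
wrist_force: [-0.4, 0.5, -1.0]
opening: 85.3
grip_force: 0.0
```

>>> play_rows(
  increments=[
    {"x": 0,"y": 0,"z": 0,"rx": 0,"ry": 0,"rz": 0,"gripper": 1},
    {"x": 0,"y": 0,"z": 0,"rx": 0,"ry": 0,"rz": 0,"gripper": 1},
    {"x": 0,"y": 0,"z": 0,"rx": 0,"ry": 0,"rz": 0,"gripper": 1},
    {"x": 0,"y": 0,"z": 0,"rx": 0,"ry": 0,"rz": 0,"gripper": 1},
    {"x": 0,"y": 0,"z": 0,"rx": 0,"ry": 0,"rz": 0,"gripper": 1},
  ],
  newtons=60,
)

```text
time_s: 3.77
position: [454.0, -215.2, 333.9]
orientation: [0.391, 3.115, -0.002]
wrist_force: [-0.3, -0.2, -1.1]
opening: 25.7
grip_force: 0.0
```

>>> play_rows(
  increments=[
    {"x": 0,"y": 0,"z": 0,"rx": 0,"ry": 0,"rz": 0,"gripper": 1},
    {"x": 0,"y": 0,"z": 0,"rx": 0,"ry": 0,"rz": 0,"gripper": 1},
    {"x": 0,"y": 0,"z": 0,"rx": 0,"ry": 0,"rz": 0,"gripper": 1},
    {"x": 0,"y": 0,"z": 0,"rx": 0,"ry": 0,"rz": 0,"gripper": 1},
    {"x": 0,"y": 0,"z": 0,"rx": 0,"ry": 0,"rz": 0,"gripper": 1},
  ],
)

```text
time_s: 4.18
position: [453.9, -215.5, 333.5]
orientation: [0.392, 3.115, -0.001]
wrist_force: [0.5, 1.2, 6.2]
opening: 18.4
grip_force: 58.4
```

>>> play_rows(
  increments=[
    {"x": 0,"y": 0,"z": -0.6,"rx": 0,"ry": 0,"rz": 0,"gripper": 1},
    {"x": 0,"y": 0,"z": -0.6,"rx": 0,"ry": 0,"rz": 0,"gripper": 1},
    {"x": 0,"y": 0,"z": -0.6,"rx": 0,"ry": 0,"rz": 0,"gripper": 1},
    {"x": 0,"y": 0,"z": -0.6,"rx": 0,"ry": 0,"rz": 0,"gripper": 1},
    {"x": 0,"y": 0,"z": -0.6,"rx": 0,"ry": 0,"rz": 0,"gripper": 1},
  ],
)

```text
time_s: 4.6
position: [453.4, -215.2, 453.5]
orientation: [-0.392, -3.116, -0.001]
wrist_force: [0.6, 0.4, -0.6]
opening: 18.6
grip_force: 58.7
```

>>> play_rows(
  increments=[
    {"x": -0.28,"y": 0.87,"z": 0,"rx": 0,"ry": 0,"rz": 0,"gripper": 1},
    {"x": -0.28,"y": 0.87,"z": 0,"rx": 0,"ry": 0,"rz": 0,"gripper": 1},
    {"x": -0.28,"y": 0.87,"z": 0,"rx": 0,"ry": 0,"rz": 0,"gripper": 1},
    {"x": -0.28,"y": 0.87,"z": 0,"rx": 0,"ry": 0,"rz": 0,"gripper": 1},
    {"x": -0.28,"y": 0.87,"z": 0,"rx": 0,"ry": 0,"rz": 0,"gripper": 1},
  ],
)

```text
time_s: 5.02
position: [551.4, -59.1, 452.4]
orientation: [-0.392, -3.116, -0.0]
wrist_force: [-0.4, 0.0, 0.1]
opening: 18.7
grip_force: 58.8
```

>>> play_rows(
  increments=[
    {"x": -0.28,"y": 0.87,"z": 0,"rx": 0,"ry": 0,"rz": 0,"gripper": 1},
    {"x": -0.28,"y": 0.87,"z": 0,"rx": 0,"ry": 0,"rz": 0,"gripper": 1},
    {"x": 0,"y": 0,"z": 0,"rx": 0,"ry": 0,"rz": 0,"gripper": 1},
    {"x": 0,"y": 0,"z": 0,"rx": 0,"ry": 0,"rz": 0,"gripper": 1},
  ],
)

```text
time_s: 5.35
position: [590.3, 3.1, 451.6]
orientation: [-0.386, -3.116, -0.0]
wrist_force: [-0.1, -0.6, -0.1]
opening: 18.9
grip_force: 58.9
```

```bash
python3 - <<'E'
from h import *
p,R,s=tool(); print(p,s['joint_pos'],s['wrist_force'],s['opening'])
G=p+R@[0,0,155]; T=p+R@[0,0,155+172-0]; print('grasp',G,'tip expect',T)
o=[]
for n in ('scene','side'):
    im=manip.grab_frame(n)[:,:,::-1]; cv2.imwrite(f'pics/{n}1.png',im); c=manip.camera_info(n)
    q=proj(c,T-[0,0,-30]).round().astype(int); print(n,proj(c,T),proj(c,T+[0,0,140])); 
    x,y=q-50; x0,y0=x,y; print('crop origin',x0,y0)
    k=cv2.resize(im[y:y+100,x:x+100],(400,400),interpolation=cv2.INTER_CUBIC); o.append(cv2.convertScaleAbs(k,alpha=1.6 if n=='scene' else 1.1))
cv2.imwrite('pics/c3.png',np.hstack(o))
E
```

```text
[590.31466668   3.12878958 451.64442915] [-1.83486652e-01  3.07027293e-01  1.35479525e+00 -8.67775294e-05
  1.48164954e+00 -1.50789933e+00] [-0.0695378  -0.63276789 -0.12939233] 18.85515593686452
grasp [590.02580128   3.16876964 296.64470348] tip expect [589.70525386   3.2131346  124.6450079 ]
scene [320.39143492 245.09147025] [318.76941405 184.7746625 ]
crop origin 270 183
side [298.03150193 217.14561849] [295.57286427 168.89665677]
crop origin 248 158
```

View pics/c3.png

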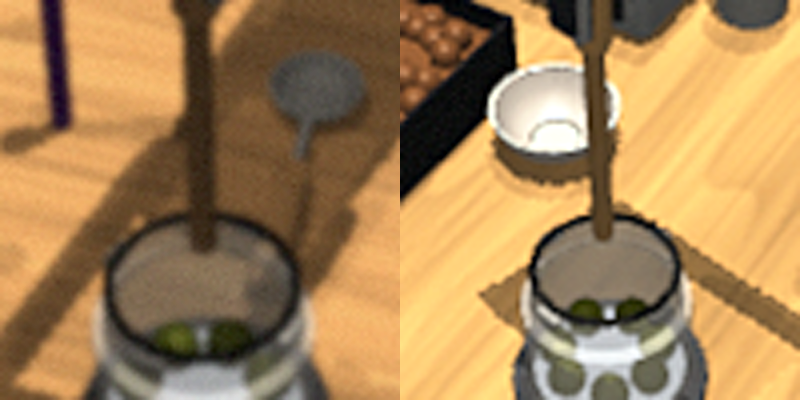

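The tip is at scene (320.8,244.8) / side (298.5,217), within 1 px of where I expected it. So the stick hangs upright, centred over the jar at about (589.7,3.2,125).

```bash
python3 - <<'E'
import numpy as np
k=np.arange(0,21); th=np.radians(18*k); r=np.interp(k,[0,4,20],[8,13,27])
x=r*np.cos(th);y=r*np.sin(th)
print(np.column_stack([np.diff(x),np.diff(y)]).__truediv__(40).round(2).tolist())
E
```

```text
[[0.02, 0.07], [-0.01, 0.08], [-0.04, 0.08], [-0.07, 0.07], [-0.1, 0.04], [-0.11, 0.0], [-0.12, -0.03], [-0.1, -0.07], [-0.08, -0.11], [-0.04, -0.13], [0.0, -0.15], [0.05, -0.15], [0.1, -0.13], [0.14, -0.09], [0.17, -0.05], [0.18, 0.01], [0.18, 0.07], [0.15, 0.12], [0.11, 0.17], [0.05, 0.2]]
```

>>> play_rows(
  increments=[
    {"x": 0,"y": -0.02,"z": 0.52,"rx": 0,"ry": 0,"rz": 0,"gripper": 1},
    {"x": 0,"y": 0,"z": 0.52,"rx": 0,"ry": 0,"rz": 0,"gripper": 1},
    {"x": 0,"y": 0,"z": 0.52,"rx": 0,"ry": 0,"rz": 0,"gripper": 1},
    {"x": 0,"y": 0,"z": 0.52,"rx": 0,"ry": 0,"rz": 0,"gripper": 1},
    {"x": 0,"y": 0,"z": 0.52,"rx": 0,"ry": 0,"rz": 0,"gripper": 1},
  ],
)

```text
time_s: 5.87
position: [588.9, -1.1, 348.0]
orientation: [0.395, 3.117, -0.001]
wrist_force: [0.2, -0.2, -1.0]
opening: 18.7
grip_force: 58.9
```

>>> play_rows(
  increments=[
    {"x": 0.2,"y": 0,"z": 0,"rx": 0,"ry": 0,"rz": 0,"gripper": 1},
    {"x": 0,"y": 0,"z": 0,"rx": 0,"ry": 0,"rz": 0,"gripper": 1},
  ],
)

```text
time_s: 6.03
position: [580.0, 1.7, 347.9]
orientation: [-0.394, -3.112, -0.0]
wrist_force: [-0.3, 0.3, 1.0]
opening: 18.2
grip_force: 58.9
```

>>> play_rows(
  increments=[
    {"x": 0.02,"y": 0.07,"z": 0,"rx": 0,"ry": 0,"rz": 0,"gripper": 1},
    {"x": -0.01,"y": 0.08,"z": 0,"rx": 0,"ry": 0,"rz": 0,"gripper": 1},
    {"x": -0.04,"y": 0.08,"z": 0,"rx": 0,"ry": 0,"rz": 0,"gripper": 1},
    {"x": -0.07,"y": 0.07,"z": 0,"rx": 0,"ry": 0,"rz": 0,"gripper": 1},
    {"x": -0.1,"y": 0.04,"z": 0,"rx": 0,"ry": 0,"rz": 0,"gripper": 1},
  ],
)

```text
time_s: 6.45
position: [593.5, 14.4, 349.6]
orientation: [0.39, 3.116, 0.0]
wrist_force: [0.8, -0.2, -0.3]
opening: 18.8
grip_force: 58.9
```

>>> play_rows(
  increments=[
    {"x": -0.11,"y": 0,"z": 0,"rx": 0,"ry": 0,"rz": 0,"gripper": 1},
    {"x": -0.12,"y": -0.03,"z": 0,"rx": 0,"ry": 0,"rz": 0,"gripper": 1},
    {"x": -0.1,"y": -0.07,"z": 0,"rx": 0,"ry": 0,"rz": 0,"gripper": 1},
    {"x": -0.08,"y": -0.11,"z": 0,"rx": 0,"ry": 0,"rz": 0,"gripper": 1},
    {"x": -0.04,"y": -0.13,"z": 0,"rx": 0,"ry": 0,"rz": 0,"gripper": 1},
  ],
)

```text
time_s: 6.87
position: [607.3, -4.3, 348.3]
orientation: [-0.391, -3.116, -0.0]
wrist_force: [-1.9, 2.6, -0.2]
opening: 18.7
grip_force: 58.9
```

>>> play_rows(
  increments=[
    {"x": 0,"y": -0.15,"z": 0,"rx": 0,"ry": 0,"rz": 0,"gripper": 1},
    {"x": 0.05,"y": -0.15,"z": 0,"rx": 0,"ry": 0,"rz": 0,"gripper": 1},
    {"x": 0.1,"y": -0.13,"z": 0,"rx": 0,"ry": 0,"rz": 0,"gripper": 1},
    {"x": 0.14,"y": -0.09,"z": 0,"rx": 0,"ry": 0,"rz": 0,"gripper": 1},
    {"x": 0.17,"y": -0.05,"z": 0,"rx": 0,"ry": 0,"rz": 0,"gripper": 1},
  ],
)

```text
time_s: 7.28
position: [584.0, -20.3, 349.3]
orientation: [0.393, 3.113, 0.009]
wrist_force: [2.6, 10.7, -0.2]
opening: 18.3
grip_force: 63.6
```

>>> play_rows(
  increments=[
    {"x": 0.18,"y": 0.01,"z": 0,"rx": 0,"ry": 0,"rz": 0,"gripper": 1},
    {"x": 0.18,"y": 0.07,"z": 0,"rx": 0,"ry": 0,"rz": 0,"gripper": 1},
    {"x": 0.15,"y": 0.12,"z": 0,"rx": 0,"ry": 0,"rz": 0,"gripper": 1},
    {"x": 0.11,"y": 0.17,"z": 0,"rx": 0,"ry": 0,"rz": 0,"gripper": 1},
    {"x": 0.05,"y": 0.2,"z": 0,"rx": 0,"ry": 0,"rz": 0,"gripper": 1},
  ],
)

```text
time_s: 7.7
position: [563.2, 7.2, 349.6]
orientation: [0.392, 3.114, -0.002]
wrist_force: [1.2, -1.6, -0.7]
opening: 18.5
grip_force: 59.0
```

```bash
python3 - <<'E'
from h import *
p,R,s=tool(); T=p+R@[0,0,327]; print(T, T[:2]-[589.6,2.3], R.T[:2,:2]@(T[:2]-[589.6,2.3]), s['wrist_force'])
E
```

```text
[564.01009499   6.6249114   22.57525272] [-25.58990501   4.3249114 ] [25.8638538  -2.14576226] [ 1.20687534 -1.59813438 -0.71431895]
```

>>> play_rows(
  increments=[
    {"x": -0.03,"y": 0.21,"z": 0,"rx": 0,"ry": 0,"rz": 0,"gripper": 1},
    {"x": -0.1,"y": 0.19,"z": 0,"rx": 0,"ry": 0,"rz": 0,"gripper": 1},
    {"x": -0.15,"y": 0.15,"z": 0,"rx": 0,"ry": 0,"rz": 0,"gripper": 1},
    {"x": -0.19,"y": 0.1,"z": 0,"rx": 0,"ry": 0,"rz": 0,"gripper": 1},
    {"x": -0.21,"y": 0.03,"z": 0,"rx": 0,"ry": 0,"rz": 0,"gripper": 1},
  ],
)

```text
time_s: 8.12
position: [595.8, 26.7, 347.9]
orientation: [-0.389, -3.111, 0.007]
wrist_force: [-5.3, -5.0, 1.7]
opening: 18.6
grip_force: 63.3
```

>>> play_rows(
  increments=[
    {"x": -0.21,"y": -0.03,"z": 0,"rx": 0,"ry": 0,"rz": 0,"gripper": 1},
    {"x": -0.19,"y": -0.1,"z": 0,"rx": 0,"ry": 0,"rz": 0,"gripper": 1},
    {"x": -0.15,"y": -0.15,"z": 0,"rx": 0,"ry": 0,"rz": 0,"gripper": 1},
    {"x": -0.1,"y": -0.19,"z": 0,"rx": 0,"ry": 0,"rz": 0,"gripper": 1},
    {"x": -0.03,"y": -0.21,"z": 0,"rx": 0,"ry": 0,"rz": 0,"gripper": 1},
  ],
)

```text
time_s: 8.53
position: [616.0, -5.9, 347.6]
orientation: [-0.39, -3.114, -0.003]
wrist_force: [-2.1, 0.7, 0.1]
opening: 18.6
grip_force: 59.6
```

>>> play_rows(
  increments=[
    {"x": 0.03,"y": -0.21,"z": 0,"rx": 0,"ry": 0,"rz": 0,"gripper": 1},
    {"x": 0.1,"y": -0.19,"z": 0,"rx": 0,"ry": 0,"rz": 0,"gripper": 1},
    {"x": 0.15,"y": -0.15,"z": 0,"rx": 0,"ry": 0,"rz": 0,"gripper": 1},
    {"x": 0.19,"y": -0.1,"z": 0,"rx": 0,"ry": 0,"rz": 0,"gripper": 1},
    {"x": 0.21,"y": -0.03,"z": 0,"rx": 0,"ry": 0,"rz": 0,"gripper": 1},
  ],
)

```text
time_s: 8.95
position: [583.6, -24.5, 350.0]
orientation: [0.393, 3.11, 0.01]
wrist_force: [4.3, 11.2, 0.4]
opening: 18.7
grip_force: 72.7
```

>>> play_rows(
  increments=[
    {"x": 0.21,"y": 0.03,"z": 0,"rx": 0,"ry": 0,"rz": 0,"gripper": 1},
    {"x": 0.19,"y": 0.1,"z": 0,"rx": 0,"ry": 0,"rz": 0,"gripper": 1},
    {"x": 0.15,"y": 0.15,"z": 0,"rx": 0,"ry": 0,"rz": 0,"gripper": 1},
    {"x": 0.1,"y": 0.19,"z": 0,"rx": 0,"ry": 0,"rz": 0,"gripper": 1},
    {"x": 0.03,"y": 0.21,"z": 0,"rx": 0,"ry": 0,"rz": 0,"gripper": 1},
  ],
)

```text
time_s: 9.37
position: [563.0, 7.3, 349.7]
orientation: [0.392, 3.115, -0.002]
wrist_force: [0.6, -0.6, 1.0]
opening: 18.7
grip_force: 59.5
```

>>> play_rows(
  increments=[
    {"x": -0.03,"y": 0.21,"z": 0,"rx": 0,"ry": 0,"rz": 0,"gripper": 1},
    {"x": -0.1,"y": 0.19,"z": 0,"rx": 0,"ry": 0,"rz": 0,"gripper": 1},
    {"x": -0.15,"y": 0.15,"z": 0,"rx": 0,"ry": 0,"rz": 0,"gripper": 1},
    {"x": -0.19,"y": 0.1,"z": 0,"rx": 0,"ry": 0,"rz": 0,"gripper": 1},
    {"x": -0.21,"y": 0.03,"z": 0,"rx": 0,"ry": 0,"rz": 0,"gripper": 1},
  ],
)

```text
time_s: 9.78
position: [596.5, 27.0, 348.6]
orientation: [-0.39, -3.114, 0.004]
wrist_force: [-5.9, -4.3, 7.9]
opening: 18.1
grip_force: 63.5
```

>>> play_rows(
  increments=[
    {"x": -0.21,"y": -0.03,"z": 0,"rx": 0,"ry": 0,"rz": 0,"gripper": 1},
    {"x": -0.19,"y": -0.1,"z": 0,"rx": 0,"ry": 0,"rz": 0,"gripper": 1},
    {"x": -0.15,"y": -0.15,"z": 0,"rx": 0,"ry": 0,"rz": 0,"gripper": 1},
    {"x": -0.1,"y": -0.19,"z": 0,"rx": 0,"ry": 0,"rz": 0,"gripper": 1},
    {"x": -0.03,"y": -0.21,"z": 0,"rx": 0,"ry": 0,"rz": 0,"gripper": 1},
  ],
)

```text
time_s: 10.2
position: [616.4, -6.5, 347.9]
orientation: [-0.391, -3.116, -0.002]
wrist_force: [-1.7, 0.7, 0.1]
opening: 18.9
grip_force: 59.5
```

>>> play_rows(
  increments=[
    {"x": 0.03,"y": -0.21,"z": 0,"rx": 0,"ry": 0,"rz": 0,"gripper": 1},
    {"x": 0.1,"y": -0.19,"z": 0,"rx": 0,"ry": 0,"rz": 0,"gripper": 1},
    {"x": 0.15,"y": -0.15,"z": 0,"rx": 0,"ry": 0,"rz": 0,"gripper": 1},
    {"x": 0.19,"y": -0.1,"z": 0,"rx": 0,"ry": 0,"rz": 0,"gripper": 1},
    {"x": 0.21,"y": -0.03,"z": 0,"rx": 0,"ry": 0,"rz": 0,"gripper": 1},
  ],
)

```text
time_s: 10.62
position: [583.6, -25.2, 349.9]
orientation: [0.393, 3.11, 0.008]
wrist_force: [5.9, 7.1, 0.9]
opening: 18.7
grip_force: 66.9
```

>>> play_rows(
  increments=[
    {"x": 0.21,"y": 0.03,"z": 0,"rx": 0,"ry": 0,"rz": 0,"gripper": 1},
    {"x": 0.19,"y": 0.1,"z": 0,"rx": 0,"ry": 0,"rz": 0,"gripper": 1},
    {"x": 0.15,"y": 0.15,"z": 0,"rx": 0,"ry": 0,"rz": 0,"gripper": 1},
    {"x": 0.1,"y": 0.19,"z": 0,"rx": 0,"ry": 0,"rz": 0,"gripper": 1},
    {"x": 0.03,"y": 0.21,"z": 0,"rx": 0,"ry": 0,"rz": 0,"gripper": 1},
  ],
)

```text
time_s: 11.03
position: [562.6, 7.5, 349.1]
orientation: [0.392, 3.117, -0.001]
wrist_force: [-1.3, -0.1, -1.2]
opening: 18.7
grip_force: 59.6
```

```bash
python3 - <<'E'
from h import *
p,R,s=tool(); T=p+R@[0,0,327]; print(T, R.T[:2,:2]@(T[:2]-[589.6,2.3]), s['wrist_force'])
E
```

```text
[562.64476942   7.17202652  22.08161191] [27.32209163 -1.95558844] [-1.33770514 -0.10099489 -1.16765518]
```

>>> play_rows(
  increments=[
    {"x": -0.03,"y": 0.21,"z": 0,"rx": 0,"ry": 0,"rz": 0,"gripper": 1},
    {"x": -0.1,"y": 0.19,"z": 0,"rx": 0,"ry": 0,"rz": 0,"gripper": 1},
    {"x": -0.15,"y": 0.15,"z": 0,"rx": 0,"ry": 0,"rz": 0,"gripper": 1},
    {"x": -0.19,"y": 0.1,"z": 0,"rx": 0,"ry": 0,"rz": 0,"gripper": 1},
    {"x": -0.21,"y": 0.03,"z": 0,"rx": 0,"ry": 0,"rz": 0,"gripper": 1},
  ],
)

```text
time_s: 11.45
position: [596.7, 25.8, 348.5]
orientation: [-0.389, -3.115, 0.01]
wrist_force: [-4.3, -7.2, 1.5]
opening: 18.4
grip_force: 64.1
```

>>> play_rows(
  increments=[
    {"x": -0.21,"y": -0.03,"z": 0,"rx": 0,"ry": 0,"rz": 0,"gripper": 1},
    {"x": -0.19,"y": -0.1,"z": 0,"rx": 0,"ry": 0,"rz": 0,"gripper": 1},
    {"x": -0.15,"y": -0.15,"z": 0,"rx": 0,"ry": 0,"rz": 0,"gripper": 1},
    {"x": -0.1,"y": -0.19,"z": 0,"rx": 0,"ry": 0,"rz": 0,"gripper": 1},
    {"x": -0.03,"y": -0.21,"z": 0,"rx": 0,"ry": 0,"rz": 0,"gripper": 1},
  ],
)

```text
time_s: 11.87
position: [616.4, -6.2, 347.9]
orientation: [-0.391, -3.116, -0.003]
wrist_force: [-2.6, 4.0, 0.7]
opening: 18.5
grip_force: 59.6
```

>>> play_rows(
  increments=[
    {"x": 0.03,"y": -0.21,"z": 0,"rx": 0,"ry": 0,"rz": 0,"gripper": 1},
    {"x": 0.1,"y": -0.19,"z": 0,"rx": 0,"ry": 0,"rz": 0,"gripper": 1},
    {"x": 0.15,"y": -0.15,"z": 0,"rx": 0,"ry": 0,"rz": 0,"gripper": 1},
    {"x": 0.19,"y": -0.1,"z": 0,"rx": 0,"ry": 0,"rz": 0,"gripper": 1},
    {"x": 0.21,"y": -0.03,"z": 0,"rx": 0,"ry": 0,"rz": 0,"gripper": 1},
  ],
)

```text
time_s: 12.28
position: [583.6, -25.0, 349.8]
orientation: [0.393, 3.11, 0.008]
wrist_force: [5.4, 7.5, -0.3]
opening: 18.7
grip_force: 67.8
```

>>> play_rows(
  increments=[
    {"x": 0.21,"y": 0.03,"z": 0,"rx": 0,"ry": 0,"rz": 0,"gripper": 1},
    {"x": 0.19,"y": 0.1,"z": 0,"rx": 0,"ry": 0,"rz": 0,"gripper": 1},
    {"x": 0.15,"y": 0.15,"z": 0,"rx": 0,"ry": 0,"rz": 0,"gripper": 1},
    {"x": 0.1,"y": 0.19,"z": 0,"rx": 0,"ry": 0,"rz": 0,"gripper": 1},
    {"x": 0.03,"y": 0.21,"z": 0,"rx": 0,"ry": 0,"rz": 0,"gripper": 1},
  ],
)

```text
time_s: 12.7
position: [563.7, 6.8, 350.3]
orientation: [0.391, 3.111, -0.004]
wrist_force: [2.6, -2.4, 0.1]
opening: 19.0
grip_force: 59.6
```

>>> play_rows(
  increments=[
    {"x": -0.2,"y": 0,"z": 0,"rx": 0,"ry": 0,"rz": 0,"gripper": 1},
    {"x": -0.2,"y": 0,"z": 0,"rx": 0,"ry": 0,"rz": 0,"gripper": 1},
    {"x": -0.2,"y": 0,"z": 0,"rx": 0,"ry": 0,"rz": 0,"gripper": 1},
    {"x": 0,"y": 0,"z": 0,"rx": 0,"ry": 0,"rz": 0,"gripper": 1},
  ],
)

```text
time_s: 13.03
position: [588.1, 0.5, 348.0]
orientation: [-0.392, -3.117, 0.001]
wrist_force: [0.1, -0.8, 0.0]
opening: 18.3
grip_force: 59.6
```

>>> play_rows(
  increments=[
    {"x": 0,"y": 0,"z": -0.5,"rx": 0,"ry": 0,"rz": 0,"gripper": 1},
    {"x": 0,"y": 0,"z": -0.5,"rx": 0,"ry": 0,"rz": 0,"gripper": 1},
    {"x": 0,"y": 0,"z": -0.5,"rx": 0,"ry": 0,"rz": 0,"gripper": 1},
    {"x": 0,"y": 0,"z": -0.55,"rx": 0,"ry": 0,"rz": 0,"gripper": 1},
    {"x": 0,"y": 0,"z": -0.55,"rx": 0,"ry": 0,"rz": 0,"gripper": 1},
  ],
)

```text
time_s: 13.45
position: [586.6, 1.0, 452.9]
orientation: [-0.392, -3.115, 0.0]
wrist_force: [-0.1, -0.2, -0.5]
opening: 18.8
grip_force: 59.6
```

>>> play_rows(
  increments=[
    {"x": 0,"y": 0,"z": 0,"rx": 0,"ry": 0,"rz": 0,"gripper": 1},
    {"x": 0,"y": 0,"z": 0,"rx": 0,"ry": 0,"rz": 0,"gripper": 1},
  ],
)

```text
time_s: 13.62
position: [586.9, 1.0, 453.5]
orientation: [0.392, 3.115, -0.0]
wrist_force: [-1.2, 0.6, -1.6]
opening: 18.6
grip_force: 59.5
```

```bash
python3 - <<'E'
from h import *
p,R,s=tool(); T=p+R@[0,0,327]; print(p,'tip expect',T,s['wrist_force'])
o=[]
for n in ('scene','side'):
    im=manip.grab_frame(n)[:,:,::-1]; cv2.imwrite(f'pics/{n}2.png',im); c=manip.camera_info(n)
    q=proj(c,T+[0,0,30]).round().astype(int); print(n,proj(c,T),proj(c,T+[0,0,140])); 
    x,y=q-50; print('crop origin',x,y)
    k=cv2.resize(im[y:y+100,x:x+100],(400,400),interpolation=cv2.INTER_CUBIC); o.append(cv2.convertScaleAbs(k,alpha=1.6 if n=='scene' else 1.1))
cv2.imwrite('pics/c4.png',np.hstack(o))
E
```

```text
[586.8875343    1.03927481 453.48648155] tip expect [587.50645252   0.88405128 126.48710411] [-1.17771545  0.61872871 -1.56127841]
scene [319.48078589 243.16701278] [317.75297561 182.66116138]
crop origin 269 181
side [299.3917087  216.29207473] [297.08944604 167.8996875 ]
crop origin 249 157
```

View pics/c4.png

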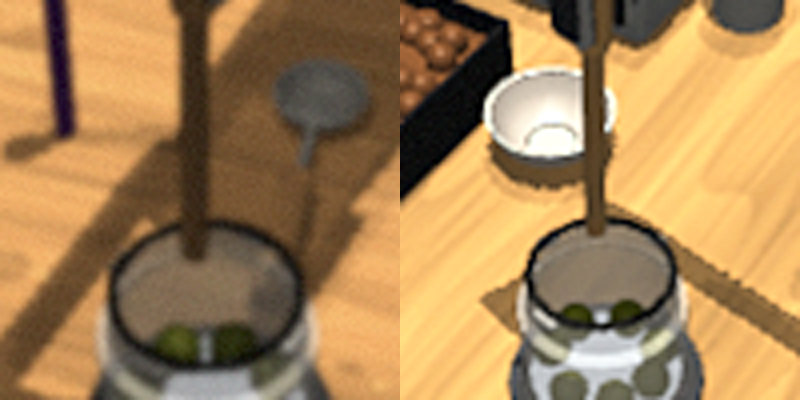

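The tip is at scene (318,245.5) / side (298.2,215.5), 1–2 px off, so the stick has turned very slightly in the grip. The olives are all still in the jar.

```bash
python3 - <<'E'
from h import *
a=manip.camera_info('scene'); b=manip.camera_info('side')
p,R,s=tool(); T0=tri(a,(320.75,244.75),b,(298.5,217)); T=tri(a,(318,245.5),b,(298.2,215.5)); print(p,T0,T)
off=T-p; print('offset tip-TCP',off)
goal=np.array([453.8,-213,0]); t=goal-[off[0],off[1],0]; t[2]=p[2]
plan(tuple(t.round(1)))
E
```

```text
[586.41643342   1.21081071 451.20085648] [588.85196374   3.32330782 125.03901804] [ 5.91940339e+02 -5.42177879e-01  1.25001933e+02]
offset tip-TCP [   5.52390526   -1.75298859 -326.19892345]
to (np.float64(448.3), np.float64(-211.2), np.float64(451.2)) units [ 2.031 -6.     0.007] mm [  81.2 -240.     0.3]
```

>>> play_rows(
  increments=[
    {"x": 0.29,"y": -0.86,"z": 0,"rx": 0,"ry": 0,"rz": 0,"gripper": 1},
    {"x": 0.29,"y": -0.86,"z": 0,"rx": 0,"ry": 0,"rz": 0,"gripper": 1},
    {"x": 0.29,"y": -0.86,"z": 0,"rx": 0,"ry": 0,"rz": 0,"gripper": 1},
    {"x": 0.29,"y": -0.86,"z": 0,"rx": 0,"ry": 0,"rz": 0,"gripper": 1},
    {"x": 0.29,"y": -0.86,"z": 0,"rx": 0,"ry": 0,"rz": 0,"gripper": 1},
  ],
)

```text
time_s: 14.13
position: [486.5, -151.8, 450.8]
orientation: [-0.39, -3.114, -0.002]
wrist_force: [1.0, -0.7, -0.8]
opening: 18.3
grip_force: 59.5
```

>>> play_rows(
  increments=[
    {"x": 0.29,"y": -0.85,"z": 0,"rx": 0,"ry": 0,"rz": 0,"gripper": 1},
    {"x": 0.29,"y": -0.85,"z": 0,"rx": 0,"ry": 0,"rz": 0,"gripper": 1},
    {"x": 0,"y": 0,"z": 0,"rx": 0,"ry": 0,"rz": 0,"gripper": 1},
    {"x": 0,"y": 0,"z": 0,"rx": 0,"ry": 0,"rz": 0,"gripper": 1},
    {"x": 0,"y": 0,"z": 0.3,"rx": 0,"ry": 0,"rz": 0,"gripper": 1},
  ],
)

```text
time_s: 14.55
position: [448.8, -211.4, 441.4]
orientation: [0.393, 3.115, -0.001]
wrist_force: [-0.5, -0.6, 0.3]
opening: 18.3
grip_force: 59.6
```

>>> play_rows(
  increments=[
    {"x": 0,"y": 0,"z": 0.4,"rx": 0,"ry": 0,"rz": 0,"gripper": 1},
    {"x": 0,"y": 0,"z": 0.4,"rx": 0,"ry": 0,"rz": 0,"gripper": 1},
    {"x": 0,"y": 0,"z": 0.1,"rx": 0,"ry": 0,"rz": 0,"gripper": 1},
    {"x": 0,"y": 0,"z": 0,"rx": 0,"ry": 0,"rz": 0,"gripper": 1},
    {"x": 0,"y": 0,"z": 0,"rx": 0,"ry": 0,"rz": 0,"gripper": 1},
  ],
)

```text
time_s: 14.97
position: [449.0, -210.4, 404.6]
orientation: [-0.389, -3.117, -0.001]
wrist_force: [-0.0, 0.2, -0.5]
opening: 18.5
grip_force: 59.5
```

```bash
python3 - <<'E'
from h import *
p,R,s=tool(); T=p+[5.5,-1.75,-326.5]; print(p,'tip expect',T,s['wrist_force'])
o=[]
for n in ('scene','side'):
    im=manip.grab_frame(n)[:,:,::-1]; cv2.imwrite(f'pics/{n}3.png',im); c=manip.camera_info(n)
    q=proj(c,T+[0,0,30]).round().astype(int); print(n,proj(c,T),proj(c,(453.8,-213,60))); 
    x,y=q-50; print('crop origin',x,y)
    k=cv2.resize(im[y:y+100,x:x+100],(400,400),interpolation=cv2.INTER_CUBIC); o.append(cv2.convertScaleAbs(k,alpha=1.6 if n=='scene' else 1.1))
cv2.imwrite('pics/c5.png',np.hstack(o))
E
```

```text
[ 449.00223182 -210.37838967  404.61916973] tip expect [ 454.50223182 -212.12838967   78.11916973] [-0.00372012  0.19296695 -0.50177807]
scene [239.76638317 188.60108743] [240.59429994 194.84213536]
crop origin 188 127
side [391.24521256 196.25414732] [390.77944013 201.37729055]
crop origin 343 137
```

View pics/c5.png

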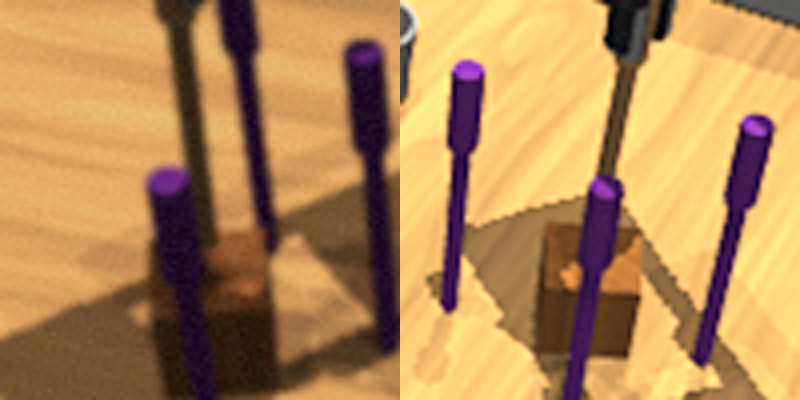

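The tip shows at scene crop (207,245), which is pixel (239.8,188), as expected and above the hole. I'm lowering it.

>>> play_rows(
  increments=[
    {"x": 0,"y": 0,"z": 0.2,"rx": 0,"ry": 0,"rz": 0,"gripper": 1},
    {"x": 0,"y": 0,"z": 0.2,"rx": 0,"ry": 0,"rz": 0,"gripper": 1},
    {"x": 0,"y": 0,"z": 0.2,"rx": 0,"ry": 0,"rz": 0,"gripper": 1},
    {"x": 0,"y": 0,"z": 0.1,"rx": 0,"ry": 0,"rz": 0,"gripper": 1},
    {"x": 0,"y": 0,"z": 0,"rx": 0,"ry": 0,"rz": 0,"gripper": 1},
  ],
)

```text
time_s: 15.48
position: [448.2, -211.1, 375.3]
orientation: [-0.391, -3.115, -0.001]
wrist_force: [-0.8, -2.2, -2.1]
opening: 18.2
grip_force: 59.5
```

>>> play_rows(
  increments=[
    {"x": 0,"y": 0,"z": 0.2,"rx": 0,"ry": 0,"rz": 0,"gripper": 1},
    {"x": 0,"y": 0,"z": 0.2,"rx": 0,"ry": 0,"rz": 0,"gripper": 1},
    {"x": 0,"y": 0,"z": 0.2,"rx": 0,"ry": 0,"rz": 0,"gripper": 1},
    {"x": 0,"y": 0,"z": 0,"rx": 0,"ry": 0,"rz": 0,"gripper": 1},
  ],
)

```text
time_s: 15.82
position: [448.3, -211.1, 350.9]
orientation: [-0.391, -3.116, -0.0]
wrist_force: [0.1, -2.8, -1.9]
opening: 18.5
grip_force: 59.5
```

>>> play_rows(
  increments=[
    {"x": 0,"y": 0,"z": 0.2,"rx": 0,"ry": 0,"rz": 0,"gripper": 1},
    {"x": 0,"y": 0,"z": 0.2,"rx": 0,"ry": 0,"rz": 0,"gripper": 1},
    {"x": 0,"y": 0,"z": 0,"rx": 0,"ry": 0,"rz": 0,"gripper": 1},
  ],
)

```text
time_s: 16.07
position: [448.4, -211.1, 335.2]
orientation: [-0.391, -3.116, -0.0]
wrist_force: [1.4, -2.6, -2.6]
opening: 18.5
grip_force: 59.5
```

>>> play_rows(
  increments=[
    {"x": 0,"y": 0,"z": 0,"rx": 0,"ry": 0,"rz": 0,"gripper": 0},
    {"x": 0,"y": 0,"z": 0,"rx": 0,"ry": 0,"rz": 0,"gripper": 0},
    {"x": 0,"y": 0,"z": 0,"rx": 0,"ry": 0,"rz": 0,"gripper": 0},
    {"x": 0,"y": 0,"z": 0,"rx": 0,"ry": 0,"rz": 0,"gripper": 0},
    {"x": 0,"y": 0,"z": 0,"rx": 0,"ry": 0,"rz": 0,"gripper": 0},
  ],
)

```text
time_s: 16.48
position: [448.6, -210.9, 336.9]
orientation: [0.391, 3.117, 0.0]
wrist_force: [-0.1, -0.3, 0.3]
opening: 77.6
grip_force: 0.0
```

>>> play_rows(
  increments=[
    {"x": 0,"y": 0,"z": 0,"rx": 0,"ry": 0,"rz": 0,"gripper": 0},
    {"x": 0,"y": 0,"z": 0,"rx": 0,"ry": 0,"rz": 0,"gripper": 0},
    {"x": 0,"y": 0,"z": 0,"rx": 0,"ry": 0,"rz": 0,"gripper": 0},
    {"x": 0,"y": 0,"z": 0,"rx": 0,"ry": 0,"rz": 0,"gripper": 0},
    {"x": 0,"y": 0,"z": 0,"rx": 0,"ry": 0,"rz": 0,"gripper": 0},
  ],
)

```text
time_s: 16.9
position: [448.5, -211.0, 336.7]
orientation: [-0.391, -3.117, -0.0]
wrist_force: [0.5, -0.1, 0.3]
opening: 85.6
grip_force: 0.0
```

>>> play_rows(
  increments=[
    {"x": 0,"y": 0,"z": -0.5,"rx": 0,"ry": 0,"rz": 0,"gripper": 0},
    {"x": 0,"y": 0,"z": -0.5,"rx": 0,"ry": 0,"rz": 0,"gripper": 0},
    {"x": 0,"y": 0,"z": -0.5,"rx": 0,"ry": 0,"rz": 0,"gripper": 0},
    {"x": 0,"y": 0,"z": -0.5,"rx": 0,"ry": 0,"rz": 0,"gripper": 0},
    {"x": 0,"y": 0,"z": 0,"rx": 0,"ry": 0,"rz": 0,"gripper": 0},
  ],
)

```text
time_s: 17.32
position: [449.3, -211.6, 420.8]
orientation: [0.39, 3.111, -0.006]
wrist_force: [1.2, -0.3, 1.0]
opening: 85.5
grip_force: 0.0
```

```bash
python3 - <<'E'
from h import *
p,R,s=tool(); print(p,s['wrist_force'],s['opening'])
A=[]
for n in ('scene','side'):
    im=manip.grab_frame(n)[:,:,::-1]; cv2.imwrite(f'pics/{n}4.png',im); old=cv2.imread(f'pics/{n}0.png')
    c=manip.camera_info(n); t=proj(c,(453.5,-213,200)); f=proj(c,(453.5,-213,100)); 
    for q in (t,f):
        x,y=q.round().astype(int); d=np.abs(im[y-8:y+9,x-8:x+9].astype(int)-old[y-8:y+9,x-8:x+9]).mean(); print(n,'diff',d.round(1))
    A.append(cv2.resize(im[100:250,190:340] if n=='scene' else im[130:280,320:470],(300,300)))
w=manip.grab_frame('wrist')[:,:,::-1]; 
A.append(w[:300,300:500][:, :200])
cv2.imwrite('pics/c6.png',np.hstack(A))
plan((589.6,2.3,404),(486.3,221,404))
E
```

```text
[ 449.29019535 -211.55434404  420.79534128] [ 1.16591879 -0.26986665  1.04206185] 85.47961119160674
scene diff 30.7
scene diff 8.0
side diff 52.6
side diff 23.0
to (589.6, 2.3, 404) units [-2.104  6.037  0.306] mm [-84.2 241.5  12.2]
to (486.3, 221, 404) units [3.854e+00 4.659e+00 3.000e-03] mm [1.542e+02 1.864e+02 1.000e-01]
```

>>> play_rows(
  increments=[
    {"x": -0.3,"y": 0.86,"z": 0,"rx": 0,"ry": 0,"rz": 0,"gripper": 0},
    {"x": -0.3,"y": 0.86,"z": 0,"rx": 0,"ry": 0,"rz": 0,"gripper": 0},
    {"x": -0.3,"y": 0.86,"z": 0,"rx": 0,"ry": 0,"rz": 0,"gripper": 0},
    {"x": -0.3,"y": 0.86,"z": 0,"rx": 0,"ry": 0,"rz": 0,"gripper": 0},
    {"x": -0.3,"y": 0.86,"z": 0,"rx": 0,"ry": 0,"rz": 0,"gripper": 0},
  ],
)

```text
time_s: 17.88
position: [549.5, -57.7, 415.0]
orientation: [-0.392, -3.114, -0.001]
wrist_force: [-0.1, -0.1, -0.4]
opening: 85.3
grip_force: 0.0
```

>>> play_rows(
  increments=[
    {"x": -0.3,"y": 0.87,"z": 0.2,"rx": 0,"ry": 0,"rz": 0,"gripper": 0},
    {"x": -0.3,"y": 0.87,"z": 0.2,"rx": 0,"ry": 0,"rz": 0,"gripper": 0},
    {"x": 0,"y": 0,"z": 0.9,"rx": 0,"ry": 0,"rz": 0,"gripper": 0},
    {"x": 0,"y": 0,"z": 0,"rx": 0,"ry": 0,"rz": 0,"gripper": 0},
    {"x": 0,"y": 0,"z": 0,"rx": 0,"ry": 0,"rz": 0,"gripper": 0},
  ],
)

```text
time_s: 18.3
position: [588.6, 2.8, 361.4]
orientation: [-0.389, -3.109, -0.0]
wrist_force: [-0.6, -0.9, 1.2]
opening: 85.3
grip_force: 0.0
```

```bash
cat >> h.py <<'E'
def ray(c,p,z):
    M=P(c); q=np.array([p[0],p[1],1]); L=np.column_stack([M[:,0],M[:,1],-q]); return np.linalg.solve(L,-(M[:,2]*z+M[:,3]))[:2]
def rim(c,im,z=101,R=39.5,X=(589.6,2.3)):
    g=im.max(2).astype(np.float32); out=[]
    for a in np.radians(np.arange(0,360,3)):
        pts=np.float32([proj(c,(X[0]+r*np.cos(a),X[1]+r*np.sin(a),z)) for r in np.arange(R-5,R+6,.4)])
        v=cv2.remap(g,pts[None,:,0],pts[None,:,1],1)[0]; i=v.argmin()
        if v[i]<60: out.append(ray(c,pts[i],z))
    return cv2.fitEllipse(np.float32(out)),len(out)
E
python3 - <<'E'
from h import *
p,R,s=tool(); print(p)
c=manip.camera_info('wrist'); w=manip.grab_frame('wrist')[:,:,::-1].copy(); cv2.imwrite('pics/w_jar2.png',w)
print(rim(c,w))
import pickle; print(rim(pickle.load(open('w_jar.pkl','rb')),cv2.imread('pics/w_jar.png')))
o=[]
for n in ('scene','side'):
    im=manip.grab_frame(n)[:,:,::-1]; cv2.imwrite(f'pics/{n}5.png',im)
    o.append(cv2.resize(im[110:230,200:320] if n=='scene' else im[130:250,330:450],(240,240)))
    old=cv2.imread(f'pics/{n}0.png'); cc=manip.camera_info(n)
    for z in (200,100):
        x,y=proj(cc,(453.5,-213,z)).round().astype(int); print(n,np.abs(im[y-8:y+9,x-8:x+9].astype(int)-old[y-8:y+9,x-8:x+9]).mean().round(1))
b=w[100:400,150:450]; o2=np.vstack(o); b=cv2.resize(b,(480,480))
cv2.imwrite('pics/c7.png',np.hstack([b,o2]))
plan((486.3,221,404))
E
```

```text
[588.62438517   2.81619943 361.44280171]
(((589.4120483398438, 2.307690143585205), (80.72364807128906, 81.33998107910156), 98.00674438476562), 120)
(((589.5618286132812, 2.2448205947875977), (80.8333511352539, 81.71160125732422), 69.2572021484375), 120)
scene 23.2
scene 9.4
side 47.7
side 24.2
to (486.3, 221, 404) units [ 3.868  4.677 -0.958] mm [154.7 187.1 -38.3]
```

View pics/c7.png

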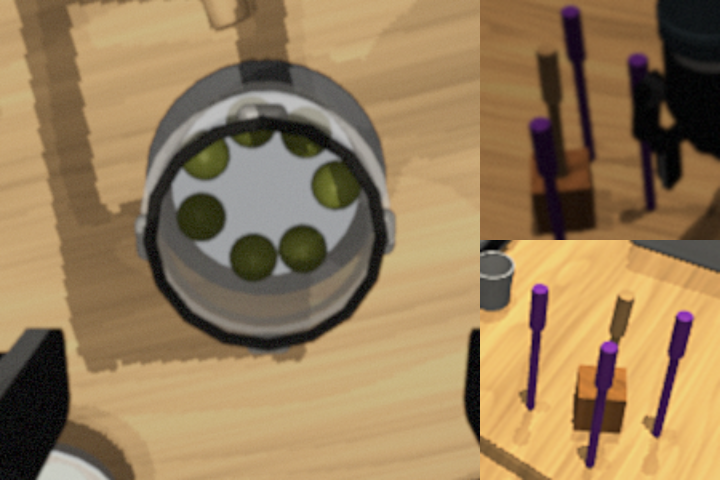

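The wrist crop shows all seven olives in the jar, shifted from their starting layout. The right-hand crops show the tan stick back upright in its block and the purple ones unmoved. The rim centre is (589.5,2.3) from both wrist heights.

>>> play_rows(
  increments=[
    {"x": 0.55,"y": 0.67,"z": 0,"rx": 0,"ry": 0,"rz": 0,"gripper": 0},
    {"x": 0.55,"y": 0.67,"z": 0,"rx": 0,"ry": 0,"rz": 0,"gripper": 0},
    {"x": 0.55,"y": 0.67,"z": 0,"rx": 0,"ry": 0,"rz": 0,"gripper": 0},
    {"x": 0.55,"y": 0.67,"z": 0,"rx": 0,"ry": 0,"rz": 0,"gripper": 0},
    {"x": 0.55,"y": 0.67,"z": 0,"rx": 0,"ry": 0,"rz": 0,"gripper": 0},
  ],
)

```text
time_s: 18.87
position: [515.8, 159.4, 366.8]
orientation: [0.395, 3.113, 0.001]
wrist_force: [0.4, -0.0, -0.1]
opening: 85.3
grip_force: 0.0
```

>>> play_rows(
  increments=[
    {"x": 0.55,"y": 0.67,"z": 0,"rx": 0,"ry": 0,"rz": 0,"gripper": 0},
    {"x": 0.55,"y": 0.67,"z": 0,"rx": 0,"ry": 0,"rz": 0,"gripper": 0},
    {"x": 0,"y": 0,"z": 0,"rx": 0,"ry": 0,"rz": 0,"gripper": 0},
    {"x": 0,"y": 0,"z": 0,"rx": 0,"ry": 0,"rz": 0,"gripper": 0},
  ],
)

```text
time_s: 19.2
position: [486.3, 222.9, 366.7]
orientation: [0.388, 3.114, 0.002]
wrist_force: [0.1, -0.1, 0.5]
opening: 85.3
grip_force: 0.0
```

```bash
cat >> h.py <<'E'
def lidfit(c,im,X,z,R=53.5):
    g=cv2.GaussianBlur(cv2.cvtColor(im,cv2.COLOR_BGR2HSV)[:,:,1].astype(np.float32),(3,3),0); out=[]
    for a in np.radians(np.arange(0,360,3)):
        pts=np.float32([proj(c,(X[0]+r*np.cos(a),X[1]+r*np.sin(a),z)) for r in np.arange(R-6,R+6,.3)])
        v=cv2.remap(g,pts[None,:,0],pts[None,:,1],1)[0]; d=v[2:]-v[:-2]; i=d.argmax()
        if d[i]>12: out.append(ray(c,pts[i+1],z))
    out=np.array(out)
    from scipy.optimize import least_squares
    r=least_squares(lambda q:np.hypot(*(out-q[:2]).T)-q[2],[*X,R],loss='soft_l1',f_scale=.5); return r.x.round(2),len(out),np.abs(r.fun).mean().round(2)
E
python3 - <<'E'
from h import *
import pickle
p,R,s=tool(); print(p)
c=manip.camera_info('wrist'); w=manip.grab_frame('wrist')[:,:,::-1].copy(); cv2.imwrite('pics/w_lid2.png',w)
c1=pickle.load(open('w_lid.pkl','rb')); w1=cv2.imread('pics/w_lid.png')
for z in (10,20): print(z,lidfit(c,w,(486.3,221),z),lidfit(c1,w1,(486.3,221),z))
a=manip.camera_info('scene'); b=manip.camera_info('side'); print('stick top',tri(a,(234,136),b,(402.5,157.5)))
plan((486.3,221,202))
E
```

```text
[486.33555322 222.85275801 366.67881104]
10 (array([488.7, 220.3,  54.9]), 120, np.float64(0.35)) (array([488.63, 220.51,  54.7 ]), 120, np.float64(0.31))
20 (array([486.61, 220.93,  53.19]), 120, np.float64(0.36)) (array([486.62, 220.82,  53.19]), 120, np.float64(0.32))
stick top [ 443.9232895  -212.41913683  202.62324043]
to (486.3, 221, 202) units [ 0.023 -0.03   4.11 ] mm [  0.9  -1.2 164.4]
```

>>> play_rows(
  increments=[
    {"x": -0.02,"y": -0.04,"z": 0.8,"rx": 0,"ry": 0,"rz": 0,"gripper": 0},
    {"x": 0,"y": 0,"z": 0.8,"rx": 0,"ry": 0,"rz": 0,"gripper": 0},
    {"x": 0,"y": 0,"z": 0.8,"rx": 0,"ry": 0,"rz": 0,"gripper": 0},
    {"x": 0,"y": 0,"z": 0.8,"rx": 0,"ry": 0,"rz": 0,"gripper": 0},
    {"x": 0,"y": 0,"z": 0.5,"rx": 0,"ry": 0,"rz": 0,"gripper": 0},
  ],
)

```text
time_s: 19.67
position: [487.5, 218.2, 214.5]
orientation: [-0.396, -3.115, 0.002]
wrist_force: [-0.5, -0.5, 0.3]
opening: 85.4
grip_force: 0.0
```

>>> play_rows(
  increments=[
    {"x": 0,"y": 0,"z": 0.2,"rx": 0,"ry": 0,"rz": 0,"gripper": 0},
    {"x": 0,"y": 0,"z": 0.15,"rx": 0,"ry": 0,"rz": 0,"gripper": 0},
    {"x": 0,"y": 0,"z": 0,"rx": 0,"ry": 0,"rz": 0,"gripper": 0},
    {"x": 0,"y": 0,"z": 0,"rx": 0,"ry": 0,"rz": 0,"gripper": 0},
    {"x": 0,"y": 0,"z": 0,"rx": 0,"ry": 0,"rz": 0,"gripper": 0},
  ],
)

```text
time_s: 20.08
position: [488.2, 220.3, 204.3]
orientation: [0.392, 3.114, 0.002]
wrist_force: [-0.4, 0.9, 0.2]
opening: 85.2
grip_force: 0.0
```

>>> play_rows(
  increments=[
    {"x": 0.02,"y": 0,"z": 0.04,"rx": 0,"ry": 0,"rz": 0,"gripper": 0},
    {"x": 0,"y": 0,"z": 0,"rx": 0,"ry": 0,"rz": 0,"gripper": 1},
    {"x": 0,"y": 0,"z": 0,"rx": 0,"ry": 0,"rz": 0,"gripper": 1},
    {"x": 0,"y": 0,"z": 0,"rx": 0,"ry": 0,"rz": 0,"gripper": 1},
    {"x": 0,"y": 0,"z": 0,"rx": 0,"ry": 0,"rz": 0,"gripper": 1},
  ],
  newtons=90,
)

```text
time_s: 20.5
position: [486.4, 220.7, 201.3]
orientation: [0.391, 3.117, 0.0]
wrist_force: [0.4, 0.8, -0.2]
opening: 38.9
grip_force: 0.0
```

>>> play_rows(
  increments=[
    {"x": 0,"y": 0,"z": 0,"rx": 0,"ry": 0,"rz": 0,"gripper": 1},
    {"x": 0,"y": 0,"z": 0,"rx": 0,"ry": 0,"rz": 0,"gripper": 1},
    {"x": 0,"y": 0,"z": 0,"rx": 0,"ry": 0,"rz": 0,"gripper": 1},
    {"x": 0,"y": 0,"z": 0,"rx": 0,"ry": 0,"rz": 0,"gripper": 1},
    {"x": 0,"y": 0,"z": 0,"rx": 0,"ry": 0,"rz": 0,"gripper": 1},
  ],
)

```text
time_s: 20.92
position: [486.5, 220.7, 201.6]
orientation: [0.391, 3.117, 0.0]
wrist_force: [-1.7, 0.6, 4.5]
opening: 23.7
grip_force: 88.0
```

```bash
python3 - <<'E'
from h import *
p,R,s=tool(); print(p,s['wrist_force'],s['grip_force'],s['opening'])
c=manip.camera_info('wrist'); w=manip.grab_frame('wrist')[:,:,::-1].copy(); cv2.imwrite('pics/w_lid3.png',w)
for z in (15,20): print(lidfit(c,w,(487,220.8),z))
p=np.array(p);d=R.T@(np.array([589.5,2.3,p[2]])-np.array([487,220.8,p[2]])); print('shift lid->jar units',d/40)
E
```

```text
[486.4898832  220.72102791 201.59233694] [-1.67961103  0.62649447  4.51562541] 87.98495292663574 23.656822080802847
(array([488.22, 220.85,  54.5 ]), 120, np.float64(1.27))
(array([486.31, 221.08,  52.91]), 120, np.float64(0.94))
shift lid->jar units [-3.83313849e+00 -4.65965254e+00  2.30203359e-04]
```

>>> play_rows(
  increments=[
    {"x": 0,"y": 0,"z": -0.4,"rx": 0,"ry": 0,"rz": 0,"gripper": 1},
    {"x": 0,"y": 0,"z": -0.6,"rx": 0,"ry": 0,"rz": 0,"gripper": 1},
    {"x": 0,"y": 0,"z": -0.8,"rx": 0,"ry": 0,"rz": 0,"gripper": 1},
    {"x": 0,"y": 0,"z": -0.8,"rx": 0,"ry": 0,"rz": 0,"gripper": 1},
    {"x": 0,"y": 0,"z": -0.4,"rx": 0,"ry": 0,"rz": 0,"gripper": 1},
  ],
)

```text
time_s: 21.38
position: [487.1, 220.8, 324.4]
orientation: [0.391, 3.113, 0.002]
wrist_force: [0.6, -0.4, -0.3]
opening: 23.8
grip_force: 88.3
```

>>> play_rows(
  increments=[
    {"x": -0.55,"y": -0.67,"z": 0,"rx": 0,"ry": 0,"rz": 0,"gripper": 1},
    {"x": -0.55,"y": -0.67,"z": 0,"rx": 0,"ry": 0,"rz": 0,"gripper": 1},
    {"x": -0.55,"y": -0.67,"z": 0,"rx": 0,"ry": 0,"rz": 0,"gripper": 1},
    {"x": -0.55,"y": -0.67,"z": 0,"rx": 0,"ry": 0,"rz": 0,"gripper": 1},
    {"x": -0.55,"y": -0.67,"z": 0,"rx": 0,"ry": 0,"rz": 0,"gripper": 1},
  ],
)

```text
time_s: 21.8
position: [560.1, 62.2, 320.7]
orientation: [-0.391, -3.117, 0.0]
wrist_force: [1.0, 0.8, -1.0]
opening: 23.3
grip_force: 88.5
```

>>> play_rows(
  increments=[
    {"x": -0.55,"y": -0.66,"z": 0,"rx": 0,"ry": 0,"rz": 0,"gripper": 1},
    {"x": -0.53,"y": -0.65,"z": 0,"rx": 0,"ry": 0,"rz": 0,"gripper": 1},
    {"x": 0,"y": 0,"z": 0,"rx": 0,"ry": 0,"rz": 0,"gripper": 1},
    {"x": 0,"y": 0,"z": 0,"rx": 0,"ry": 0,"rz": 0,"gripper": 1},
    {"x": 0,"y": 0,"z": 0,"rx": 0,"ry": 0,"rz": 0,"gripper": 1},
  ],
)

```text
time_s: 22.22
position: [588.3, 2.2, 320.3]
orientation: [-0.392, -3.115, -0.001]
wrist_force: [-0.3, 0.6, -1.6]
opening: 23.4
grip_force: 88.6
```

```bash
python3 - <<'E'
from h import *
P_=[]
for i in range(3):
    c=manip.camera_info('wrist'); w=manip.grab_frame('wrist')[:,:,::-1].copy(); p,R,s=tool(); P_.append(p)
p=np.mean(P_,0); print(P_,R.round(4).tolist(),s['wrist_force'],s['grip_force'],s['opening'])
cv2.imwrite('pics/w_held.png',w)
z=p[2]-201.6+20
for dz in (-5,0,5): print(z+dz,lidfit(c,w,p[:2],z+dz))
for n in ('scene','side'): cv2.imwrite(f'pics/{n}_held.png',manip.grab_frame(n)[:,:,::-1])
E
```

```text
[array([588.19499324,   2.88815102, 320.5396223 ]), array([588.16023038,   3.23248711, 320.73099202]), array([588.20080188,   3.41972188, 320.94017994])] [[-0.9694, 0.2457, -0.0008], [0.2457, 0.9694, 0.0004], [0.0008, 0.0002, -1.0]] [-0.30695389 -0.14961307 -0.99518905] 88.61637711524963 23.586790813976197
134.13693141868438 (array([590.14,   3.22,  54.28]), 114, np.float64(1.36))
139.13693141868438 (array([588.33,   3.72,  52.73]), 115, np.float64(1.39))
144.13693141868438 (array([586.29,   4.2 ,  51.09]), 115, np.float64(1.71))
```

>>> play_rows(
  increments=[
    {"x": -0.03,"y": -0.02,"z": 0.15,"rx": 0,"ry": 0,"rz": 0,"gripper": 1},
    {"x": 0,"y": 0,"z": 0.15,"rx": 0,"ry": 0,"rz": 0,"gripper": 1},
    {"x": 0,"y": 0,"z": 0.05,"rx": 0,"ry": 0,"rz": 0,"gripper": 1},
    {"x": 0,"y": 0,"z": 0,"rx": 0,"ry": 0,"rz": 0,"gripper": 1},
    {"x": 0,"y": 0,"z": 0,"rx": 0,"ry": 0,"rz": 0,"gripper": 1},
  ],
)

```text
time_s: 22.88
position: [589.6, 1.1, 306.6]
orientation: [-0.391, -3.116, -0.0]
wrist_force: [1.2, 0.0, -0.1]
opening: 23.4
grip_force: 88.6
```

>>> play_rows(
  increments=[
    {"x": 0,"y": 0,"z": 0.05,"rx": 0,"ry": 0,"rz": 0,"gripper": 1},
    {"x": 0,"y": 0,"z": 0.05,"rx": 0,"ry": 0,"rz": 0,"gripper": 1},
    {"x": 0,"y": 0,"z": 0,"rx": 0,"ry": 0,"rz": 0,"gripper": 1},
    {"x": 0,"y": 0,"z": 0,"rx": 0,"ry": 0,"rz": 0,"gripper": 1},
  ],
)

```text
time_s: 23.22
position: [589.7, 1.0, 303.0]
orientation: [-0.391, -3.117, -0.0]
wrist_force: [-0.9, 1.3, -0.2]
opening: 24.0
grip_force: 88.6
```

>>> play_rows(
  increments=[
    {"x": 0.01,"y": 0.02,"z": 0.03,"rx": 0,"ry": 0,"rz": 0,"gripper": 1},
    {"x": 0,"y": 0,"z": 0.03,"rx": 0,"ry": 0,"rz": 0,"gripper": 1},
    {"x": 0,"y": 0,"z": 0.03,"rx": 0,"ry": 0,"rz": 0,"gripper": 1},
    {"x": 0,"y": 0,"z": 0.03,"rx": 0,"ry": 0,"rz": 0,"gripper": 1},
    {"x": 0,"y": 0,"z": 0,"rx": 0,"ry": 0,"rz": 0,"gripper": 1},
  ],
)

```text
time_s: 23.63
position: [589.4, 1.9, 298.0]
orientation: [-0.391, -3.117, 0.0]
wrist_force: [-0.4, -0.2, -0.4]
opening: 23.8
grip_force: 88.2
```

>>> play_rows(
  increments=[
    {"x": 0,"y": 0,"z": 0,"rx": 0,"ry": 0,"rz": 0,"gripper": 1},
    {"x": 0,"y": 0,"z": 0,"rx": 0,"ry": 0,"rz": 0,"gripper": 1},
  ],
)

```text
time_s: 23.8
position: [589.6, 1.9, 298.3]
orientation: [0.391, 3.117, 0.0]
wrist_force: [0.2, -1.4, -0.9]
opening: 23.5
grip_force: 88.2
```

>>> play_rows(
  increments=[
    {"x": 0,"y": 0,"z": 0.03,"rx": 0,"ry": 0,"rz": 0,"gripper": 1},
    {"x": 0,"y": 0,"z": 0.03,"rx": 0,"ry": 0,"rz": 0,"gripper": 1},
    {"x": 0,"y": 0,"z": 0,"rx": 0,"ry": 0,"rz": 0,"gripper": 1},
    {"x": 0,"y": 0,"z": 0,"rx": 0,"ry": 0,"rz": 0,"gripper": 1},
  ],
  newtons=110,
)

```text
time_s: 24.13
position: [589.9, 1.8, 297.2]
orientation: [0.391, 3.115, -0.0]
wrist_force: [-1.2, -0.6, 6.2]
opening: 22.7
grip_force: 108.4
```

>>> play_rows(
  increments=[
    {"x": 0,"y": 0,"z": 0.03,"rx": 0,"ry": 0,"rz": 0,"gripper": 1},
    {"x": 0,"y": 0,"z": 0.03,"rx": 0,"ry": 0,"rz": 0,"gripper": 1},
    {"x": 0,"y": 0,"z": 0,"rx": 0,"ry": 0,"rz": 0,"gripper": 1},
    {"x": 0,"y": 0,"z": 0,"rx": 0,"ry": 0,"rz": 0,"gripper": 1},
  ],
)

```text
time_s: 24.47
position: [590.0, 1.8, 294.9]
orientation: [0.391, 3.115, -0.0]
wrist_force: [-0.7, 1.1, 4.4]
opening: 23.0
grip_force: 108.4
```

>>> play_rows(
  increments=[
    {"x": 0,"y": 0,"z": 0.03,"rx": 0,"ry": 0,"rz": 0,"gripper": 1},
    {"x": 0,"y": 0,"z": 0.03,"rx": 0,"ry": 0,"rz": 0,"gripper": 1},
    {"x": 0,"y": 0,"z": 0,"rx": 0,"ry": 0,"rz": 0,"gripper": 1},
    {"x": 0,"y": 0,"z": 0,"rx": 0,"ry": 0,"rz": 0,"gripper": 1},
  ],
)

```text
time_s: 24.8
position: [589.5, 1.9, 290.8]
orientation: [-0.391, -3.117, 0.0]
wrist_force: [0.0, 0.9, -2.1]
opening: 23.3
grip_force: 108.2
```

>>> play_rows(
  increments=[
    {"x": 0,"y": 0,"z": 0.03,"rx": 0,"ry": 0,"rz": 0,"gripper": 1},
    {"x": 0,"y": 0,"z": 0.03,"rx": 0,"ry": 0,"rz": 0,"gripper": 1},
    {"x": 0,"y": 0,"z": 0,"rx": 0,"ry": 0,"rz": 0,"gripper": 1},
    {"x": 0,"y": 0,"z": 0,"rx": 0,"ry": 0,"rz": 0,"gripper": 1},
  ],
)

```text
time_s: 25.13
position: [589.3, 2.0, 287.5]
orientation: [-0.391, -3.115, -0.0]
wrist_force: [1.8, -0.1, -8.1]
opening: 22.8
grip_force: 108.2
```

>>> play_rows(
  increments=[
    {"x": 0,"y": 0,"z": 0.03,"rx": 0,"ry": 0,"rz": 0,"gripper": 1},
    {"x": 0,"y": 0,"z": 0.03,"rx": 0,"ry": 0,"rz": 0,"gripper": 1},
    {"x": 0,"y": 0,"z": 0,"rx": 0,"ry": 0,"rz": 0,"gripper": 1},
    {"x": 0,"y": 0,"z": 0,"rx": 0,"ry": 0,"rz": 0,"gripper": 1},
  ],
)

```text
time_s: 25.47
position: [589.4, 1.9, 286.4]
orientation: [-0.391, -3.117, 0.0]
wrist_force: [-0.6, -0.9, -2.4]
opening: 23.4
grip_force: 108.2
```

>>> play_rows(
  increments=[
    {"x": 0,"y": 0,"z": 0.03,"rx": 0,"ry": 0,"rz": 0,"gripper": 1},
    {"x": 0,"y": 0,"z": 0.03,"rx": 0,"ry": 0,"rz": 0,"gripper": 1},
    {"x": 0,"y": 0,"z": 0,"rx": 0,"ry": 0,"rz": 0,"gripper": 1},
    {"x": 0,"y": 0,"z": 0,"rx": 0,"ry": 0,"rz": 0,"gripper": 1},
  ],
)

```text
time_s: 25.8
position: [589.7, 1.9, 284.8]
orientation: [0.391, 3.116, -0.0]
wrist_force: [-1.9, 0.2, 4.2]
opening: 23.4
grip_force: 109.1
```

>>> play_rows(
  increments=[
    {"x": 0,"y": 0,"z": 0.03,"rx": 0,"ry": 0,"rz": 0,"gripper": 1},
    {"x": 0,"y": 0,"z": 0.03,"rx": 0,"ry": 0,"rz": 0,"gripper": 1},
    {"x": 0,"y": 0,"z": 0,"rx": 0,"ry": 0,"rz": 0,"gripper": 1},
    {"x": 0,"y": 0,"z": 0,"rx": 0,"ry": 0,"rz": 0,"gripper": 1},
  ],
)

```text
time_s: 26.13
position: [589.6, 2.0, 283.6]
orientation: [0.391, 3.115, -0.0]
wrist_force: [-6.4, 0.5, 14.9]
opening: 22.8
grip_force: 110.8
```

>>> play_rows(
  increments=[
    {"x": 0,"y": 0,"z": 0.03,"rx": 0,"ry": 0,"rz": 0,"gripper": 1},
    {"x": 0,"y": 0,"z": 0.03,"rx": 0,"ry": 0,"rz": 0,"gripper": 1},
    {"x": 0,"y": 0,"z": 0,"rx": 0,"ry": 0,"rz": 0,"gripper": 1},
    {"x": 0,"y": 0,"z": 0,"rx": 0,"ry": 0,"rz": 0,"gripper": 1},
  ],
)

```text
time_s: 26.47
position: [589.5, 2.0, 283.6]
orientation: [0.391, 3.114, -0.001]
wrist_force: [-11.3, 1.8, 28.9]
opening: 23.2
grip_force: 112.3
```

>>> play_rows(
  increments=[
    {"x": 0,"y": 0,"z": 0,"rx": 0,"ry": 0,"rz": 0,"gripper": 1},
    {"x": 0,"y": 0,"z": 0,"rx": 0,"ry": 0,"rz": 0,"gripper": 1},
    {"x": 0,"y": 0,"z": 0,"rx": 0,"ry": 0,"rz": 0,"gripper": 1},
    {"x": 0,"y": 0,"z": 0,"rx": 0,"ry": 0,"rz": 0,"gripper": 1},
    {"x": 0,"y": 0,"z": 0,"rx": 0,"ry": 0,"rz": 0,"gripper": 1},
  ],
)

```text
time_s: 26.88
position: [589.5, 2.0, 283.6]
orientation: [0.391, 3.114, -0.001]
wrist_force: [-12.1, 1.0, 27.8]
opening: 23.0
grip_force: 112.3
```

```bash
python3 - <<'E'
from h import *
p,R,s=tool(); print(p,R[:,2],s['wrist_force'],s['wrist_torque'],s['grip_force'],s['opening'])
for n in ('scene','side'):
    im=manip.grab_frame(n)[:,:,::-1]; cv2.imwrite(f'pics/{n}9.png',im); old=cv2.imread(f'pics/{n}5.png'); c=manip.camera_info(n)
    for z in (190,100): 
        x,y=proj(c,(447 if z==190 else 451,-213,z)).round().astype(int); print(n,np.abs(im[y-8:y+9,x-8:x+9].astype(int)-old[y-8:y+9,x-8:x+9]).mean().round(1))
print(tool()[2]['wrist_force'])
E
```

```text
[589.46550621   2.01536909 283.58597556] [ 3.29706284e-03 -9.33620589e-04 -9.99994129e-01] [-12.06175249   1.0174833   27.83000634] [ 0.17362166  1.85073592 -0.06739677] 112.25127339363098 22.968058118339382
scene 2.2
scene 2.5
side 11.3
side 9.7
[-11.25710393   1.43221361  28.28881208]
```

The push is a steady 28 N at the hard stop: the TCP stayed at 283.6 mm while the force rose, so the lid is at about 82.0 mm. The stick is unchanged in its stand.

```bash
python3 -c "
from cell import manip
print(manip.close_job())"
```

```text
the job is handed in; nothing more can be done
None
```

I stirred the olives about four turns, stood the stick back in its stand and let go, then clicked the lid on and held it fully home at about 28 N; the job was handed in at about 27 s, but no verdict came back, and I couldn't confirm directly that every olive moved at least 6 mm.

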